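# Charge the battery packs: load the drawer, set the timer wheels, start

### The arm

A 6-joint arm with a two-finger parallel gripper is mounted at the origin on the work surface; the furniture and walls round the work are solid. World frame = base frame: x ahead of the robot, y to its left, z up, the work surface at z = 0. Lengths are in mm, angles in rad, forces in N, time in s.
With the tool pointing down it reaches from about 350 to 775 mm from the base axis. Payload 7.3 kg.
Tool frame: the origin (TCP) lies at the very end of the fingers, on their centre line; the grasp point (between the pads) lies 19 mm behind it (pinch_z is the distance from the TCP to the grasp point, in mm); z points along the fingers, y is the direction in which the jaws open and shut (so a half turn about z gives the same grasp; the last joint's range is limited). The gripper opens to 92 mm and grips with 3 to 60 N. Pads are 19 mm wide; open, the fingers measure 130 mm over their backs; the gripper's body (75 mm by 190 mm) begins 47 mm behind the grasp point.
Start: joints at [-1.435, 0.342, 1.524, -0, 1.275, -0.146], TCP at [146.017, -504.305, 226.741] pointing down, gripper open.
Joint ranges: [-2.53, 2.53], [-0.77, 2.02], [0.04, 2.7], [-1, 4.14], [0.28, 2.66], [-3.11, 3.11]. Speed limits (rad/s): [2.57, 2.57, 3.14, 3.14, 3.14, 3.14].

### API

Orientations are given as [roll, pitch, yaw] about the fixed x, y, z axes, in that order (R = Rz(yaw) Ry(pitch) Rx(roll)).
In Python, from plant import * gives the robot as it stands.
- The arm moves only by the tool step_arm, never from a script. Its argument "moves" is one flat list of numbers, 7 for each row, row after row: the shift along the tool's x, y, z scaled (see below), then the turn, a rotation vector about the tool's x, y, z scaled (see below), then the closure, from -1 (fully open) to 1 (shut). A call has 1 to 8 rows; each row shifts and turns the pose as measured when the row begins, along the tool's axes as they then stand; what a row does not reach is not made up. The controller multiplies each number of a shift by 2 cm and each number of a turn by 4 degrees. A row lasts 1/12 s, in which the tool goes at most 41.7 mm and 7.16 degrees, less where a joint would pass 70% of its speed; a pose out of reach is approached as far as the arm can. A call with a number of a shift or a turn outside -1 to 1 is refused whole. A call with a gripper value outside its range is refused whole. The fingers move at their own pace and stop on an object; the grip force is fixed at half the most. Time passes only in rows, so rows that do not move let the fingers close. It gives the time, the measured TCP pose, the force and the opening at its end, in the units of the state.
- get_obs(): the state, without advancing time (a new reading comes with each control period).
- capture(name): name is "scene" or "top"; returns the picture (400x640x3 uint8, red, green, blue); there is no depth.
- get_calibration(name): a dict with "mtx" (3x3 intrinsics, pixels), "eye" and "orientation" of the camera in the world. Camera axes: x right, y down, z forward; pixel columns grow to the right and rows downward; lengths in mm; the calibration is good to about 2 mm. A picture is of the moment at which its call begins. get_calibration takes no time and is no camera call.
- close_job(): hands the job in, once; it reports no verdict.
The state is a dict: "time": time; "joint_positions": joint angles; "dq": joint speeds; "tau": joint torques, N m; "tool_pos": TCP position; "tcp_rot": TCP orientation; "contact_force": force on the tool from outside, world axes, zero at the start; "moment": the same for the moment, N m; "grip_width": finger opening in mm.
Only numpy, scipy, OpenCV 4.12 (cv2) and the standard library are available. Lean on these libraries where they do the work, as an engineer would, in place of code of your own. Each camera call takes 0.05 s, during which the arm holds its last target.

### The job

Put all the loose battery packs lying on the table into the charger's drawer, which stands ajar, and slide the drawer fully shut. Roll the two numbered thumbwheels on top with a fingertip until the timer reads 72 minutes at the red marks, the tens wheel on 7 and the units wheel on 2. When the drawer is shut and the timer is set, press the green start button and let it spring back; never press it while the drawer is open.

Things in the scene. Friction and masses are not known exactly. Their poses are not given: they have to be found in the camera images.
- charger: fixed white charger on the table, on the left, 166 (x) x 214 (y) x 100 (z) mm, its first 40 mm over the drawer a ledge only 58 mm high; origin: centre of its underside; x runs from drawer front to back (about world +y), y to the side near the robot where the wheels lie, z up. Turned up to 9 degrees. Flat top panel with two thumbwheels and a green button. The drawer space ends 52 mm above the table
- drawer (a joint): how far the drawer is out, m: 0 shut, 0.165 fully open (stop); starts 0.065 to 0.09 open. Opens along the charger's -x (to the robot's right), friction about 1.2 N, stays where it is left
- drawer_floor (a point): centre of the drawer's inner floor surface, 14 mm above the table, moves with the drawer, axes as the charger's. Inside 144 mm (x -72 to 72) by 190 mm (y +-95); side and back walls 4 mm thick, 22 mm high over the floor. Holds four packs, lying along y, at x = +-30, y = +-46 mm (marked black); a pack may lie on any long side, none on top of another
- drawer_front (a point): middle of the outer face of the blue drawer front, 55 mm above the table (its top edge), moves with the drawer, axes as the charger's. Flat plate without a handle, 10 mm thick (from this face towards +x), 214 mm wide, 7 to 55 mm above the table: hook a fingertip behind its upper edge, or pinch the edge, to pull; push the outer face to shut
- tens_wheel (a joint): angle of the tens wheel, rad: digit = angle / 0.628 (7 is at 4.398; stops at 0 and at 9 = 5.655). Starts at 0.6 to 2.4, perhaps between digits. Grows when the top of the wheel is rolled towards the charger's +y (towards the robot). No click stops: stays where it is left, light friction 0.025 N m
- units_wheel (a joint): angle of the units wheel, rad, as for the tens wheel: 2 is at 1.257. Starts at 3.2 to 5.2, so it must be rolled down: top towards the charger's -y
- tens_top (a point): top of the tens wheel's rim, 115 mm above the table (point fixed to the charger, its axes). White disc, radius 30, 34 mm wide, axle level along x, 15 mm out of the panel; rim half knurled black, half digits 36 degrees (18.8 mm) apart; the top digit between red marks counts. Rolls by friction under a fingertip pressed on top and moved along y; sprung: sinks up to 7 mm, 1.2 N + 1.2 N per mm
- units_top (a point): top of the units wheel's rim: the same kind of wheel, 68 mm from the tens wheel along the charger's -x (to the right as seen from the robot)
- start_button (a joint): travel of the green start button, m: 0 released, 0.006 fully down (5 N); counts as pressed beyond 0.004; springs back
- start_button_top (a point): centre of the top of the green start button, radius 14 mm, on the far part of the charger's top panel; press straight down
- pack0: loose battery pack, grey with an orange band and a black end with brass contacts, 78 (x, long) x 32 (y) x 28 (z) mm, 0.08 to 0.17 kg, origin at the centre of its underside, z up as it lies at the start; None when absent (two to four are there)
- pack1: loose battery pack, grey with an orange band and a black end with brass contacts, 78 (x, long) x 32 (y) x 28 (z) mm, 0.08 to 0.17 kg, origin at the centre of its underside, z up as it lies at the start; None when absent (two to four are there)
- pack2: loose battery pack, grey with an orange band and a black end with brass contacts, 78 (x, long) x 32 (y) x 28 (z) mm, 0.08 to 0.17 kg, origin at the centre of its underside, z up as it lies at the start; None when absent (two to four are there)
- pack3: loose battery pack, grey with an orange band and a black end with brass contacts, 78 (x, long) x 32 (y) x 28 (z) mm, 0.08 to 0.17 kg, origin at the centre of its underside, z up as it lies at the start; None when absent (two to four are there)
Mind the look-alikes: they are no part of the job. Leave any purple look-alike of the pack1 alone.

How it is judged:
By the outcome, as a careful person would: the job done as asked, in the order asked, and still so for the second after the job is handed in, with the robot touching nothing.
Of pack0, pack1, pack2, pack3 only 2 to 4 are there at a start; the rules pass over those that are not, and their reading is None.
At some moment in a run one of pack0, pack1, pack2, pack3 may be knocked a few centimetres aside while the robot is not near it.
Once in a run the grip may slacken for a moment while it holds something.
It also fails if it takes over 210 s, if anything falls off the work surface, if the arm or the gripper's body presses on something with over 40 N, if the wrist force passes 120 N, or if a joint passes its speed limit or range.

## Working session

There is one attempt and no reset: what is moved stays moved. The work goes in short steps, Python scripts to look and compute and a tool call to move; the robot and the scene stay as the last step left them, time stands still between calls to the robot, and variables do not carry over. Pictures are saved under pics/ and viewed, and the job is handed in when it is done.

Besides the shell and the picture viewer there is one more tool, called as name(argument=value, ...) on one line, values as JSON. step_arm: Moves the arm, as the interface text tells. Shifts and turns lie within -1 to 1; 1 stands for 2 cm of shift or 4 degrees of turn. Its arguments: {"type":"object","properties":{"moves":{"type":"array"}},"required":["moves"]}

```bash
mkdir -p pics; ls; python3 - <<'E'
from plant import *
import cv2
for n in("scene","top"):
    im=capture(n); cv2.imwrite(f"pics/{n}0.png",im[:,:,::-1]); print(n,get_calibration(n))
print(get_obs())
E
```

```text
pics
scene {'mtx': array([[386.53953629,   0.        , 320.91273001],
       [  0.        , 386.53953629, 198.6163497 ],
       [  0.        ,   0.        ,   1.        ]]), 'eye': array([-313.68384228,  653.14011793,  554.32112999]), 'orientation': array([-2.01541499, -0.00678266, -2.27262326])}
top {'mtx': array([[436.49175416,   0.        , 326.75575409],
       [  0.        , 436.49175416, 200.74674441],
       [  0.        ,   0.        ,   1.        ]]), 'eye': array([ 352.91370763,   19.27037713, 1321.73139604]), 'orientation': array([-3.06533021, -0.00489993, -1.58466283])}
{'time': 0.1, 'joint_positions': array([-1.43498300e+00,  3.42631620e-01,  1.52490538e+00,  3.22972530e-07,
        1.27540450e+00, -1.46024966e-01]), 'dq': array([-0.00034352, -0.00158013, -0.00082701,  0.00039532,  0.00014653,
       -0.00148407]), 'tau': array([ 1.88858095e-03, -4.32006383e+01, -2.44693637e+01,  7.19745364e-02,
        5.25413977e-02, -4.34479239e-05]), 'tool_pos': array([ 145.97396369, -503.92607578,  226.13120613]), 'tcp_rot': array([-3.14025820e+00, -1.96572477e-04,  2.81838062e-01]), 'contact_force': array([-0.36757846,  0.51516656, -0.03144126]), 'moment': array([-0.00710482,  0.00340528,  0.06040476]), 'grip_width': 91.47494467772046}
```

View pics/scene0.png

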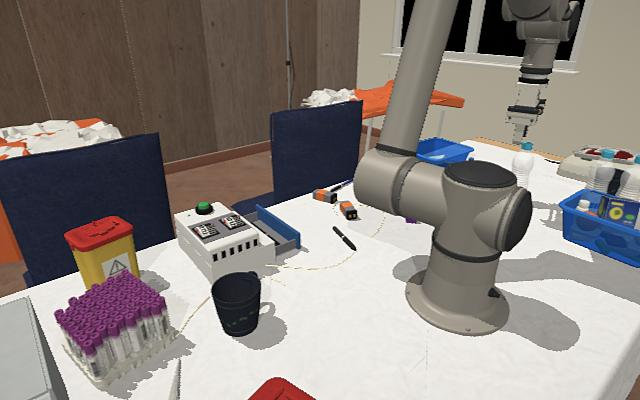

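View pics/top0.png

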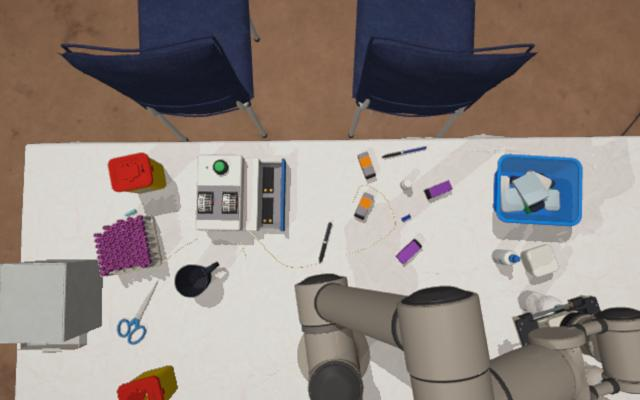

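```bash
cat > h.py <<'E'
from plant import *
import cv2, numpy as np
from scipy.spatial.transform import Rotation as R
def cal(n):
    c=get_calibration(n); return c['mtx'],np.array(c['eye']),R.from_euler('xyz',c['orientation']).as_matrix()
def px2w(n,px,z):
    K,e,M=cal(n); px=np.atleast_2d(np.array(px,float)); d=np.c_[px,np.ones(len(px))]@np.linalg.inv(K).T@M.T
    return e+d*((z-e[2])/d[:,2])[:,None]
def w2px(n,p):
    K,e,M=cal(n); q=(np.atleast_2d(p)-e)@M@K.T; return q[:,:2]/q[:,2:]
def crop(n,x0,y0,x1,y1,s,name,im=None):
    if im is None: im=capture(n)
    cv2.imwrite(f"pics/{name}.png",cv2.resize(im[y0:y1,x0:x1,::-1],None,fx=s,fy=s,interpolation=cv2.INTER_CUBIC))
    return im
def st():
    o=get_obs(); print('t',round(o['time'],2),'pos',o['tool_pos'].round(1),'rpy',np.degrees(o['tcp_rot']).round(2),'F',o['contact_force'].round(1),'w',round(o['grip_width'],1)); return o
E
python3 - <<'E'
from h import *
im=cv2.imread('pics/top0.png')[:,:,::-1]
crop('top',185,140,300,245,7,'t1',im)
crop('top',345,140,465,270,6,'t2',im)
im=cv2.imread('pics/scene0.png')[:,:,::-1]
crop('scene',165,170,365,300,4,'s1',im)
E
```

```text
(no output)
```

View pics/t1.png

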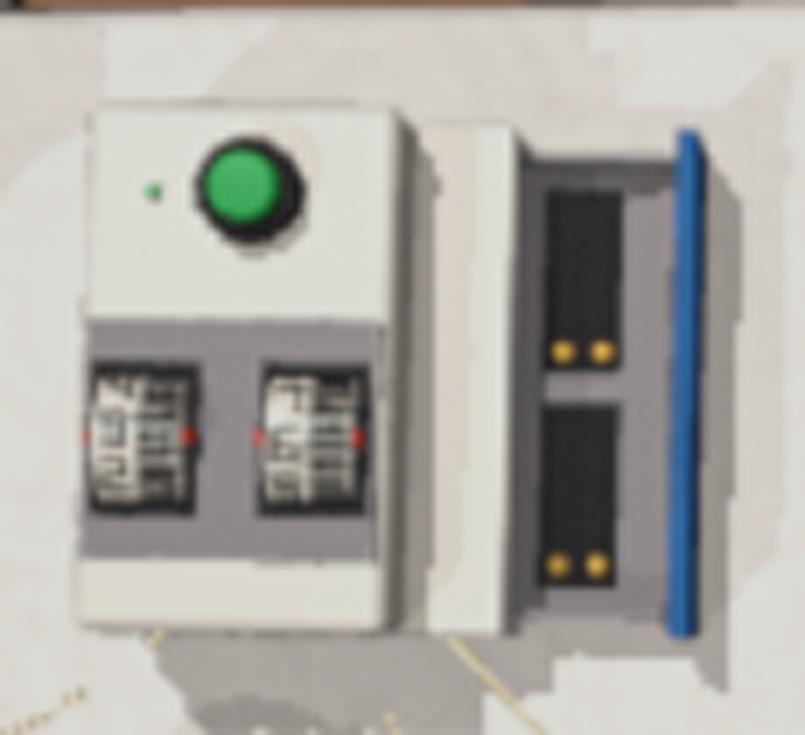

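View pics/t2.png

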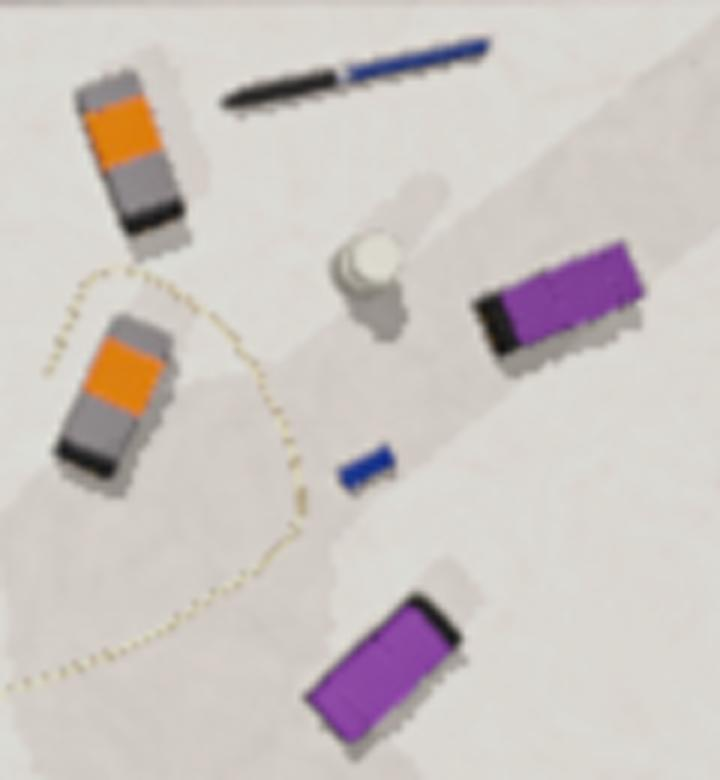

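View pics/s1.png

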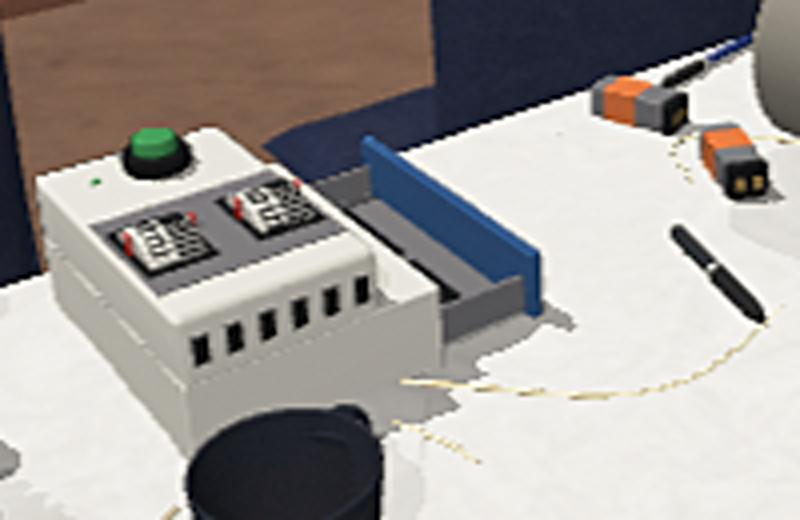

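```bash
python3 - <<'E'
from h import *
im=cv2.imread('pics/top0.png')
a=cv2.resize(im[186:220,194:242],None,fx=16,fy=16,interpolation=cv2.INTER_CUBIC); cv2.imwrite('pics/w_top.png',a)
im2=cv2.imread('pics/scene0.png')
a=cv2.resize(im2[205:245,185:255],None,fx=11,fy=11,interpolation=cv2.INTER_CUBIC); cv2.imwrite('pics/w_sc.png',a)
def comps(im,n,lo,hi,amin=3,box=None):
    h=cv2.cvtColor(im,cv2.COLOR_BGR2HSV); m=cv2.inRange(h,lo,hi)
    k,l,s,c=cv2.connectedComponentsWithStats(m)
    for i in range(1,k):
        x,y=c[i]
        if s[i,4]>=amin and (box is None or (box[0]<x<box[2] and box[1]<y<box[3])): print(n,c[i].round(1),s[i])
print('green');comps(im,'top',(50,100,60),(75,255,255),10,(190,140,300,240));comps(im2,'scene',(50,100,60),(75,255,255),10,(165,170,300,300))
print('red');comps(im,'top',(0,120,100),(8,255,255),1,(190,180,260,240));comps(im2,'scene',(0,120,100),(8,255,255),1,(180,200,300,300))
print('orange');comps(im,'top',(9,150,150),(20,255,255),20,(300,140,640,400))
print('blue');comps(im,'top',(100,120,60),(115,255,255),50,(265,140,300,240))
h=cv2.cvtColor(im,cv2.COLOR_BGR2HSV);m=cv2.inRange(h,(100,120,60),(115,255,255));m[:, :268]=0;m[:,300:]=0;m[:140]=0;m[240:]=0
ys,xs=np.nonzero(m);r=cv2.minAreaRect(np.c_[xs,ys].astype(np.float32));print(r);b=cv2.boxPoints(r);print(b,px2w('top',b,55).round(1))
E
```

```text
green
top [219.1 166. ] [214 161  11  11  94]
scene [203.  205.4] [198 202  11   8  76]
red
top [211.3 201.7] [211 201   2   2   3]
top [235.8 202. ] [235 201   2   3   4]
scene [239.  215.5] [239 215   1   2   2]
scene [224.2 222. ] [224 220   2   5   5]
scene [212.8 223.8] [212 223   2   3   4]
scene [196.6 230.3] [196 228   2   6   9]
orange
top [365.1 161.6] [359 156  13  12  96]
top [365.1 202.4] [359 197  13  12  99]
blue
top [282.5 194.9] [280 159   5  72 227]
((282.2935485839844, 194.50466918945312), (3.555107593536377, 71.0228042602539), 0.9093804955482483)
[[279.9526  229.98338]
 [281.0798  158.96953]
 [284.6345  159.02596]
 [283.5073  230.03981]] [[366.6 148.3  55. ]
 [574.2 143.9  55. ]
 [573.9 133.5  55. ]
 [366.3 138.1  55. ]]
```

View pics/w_top.png

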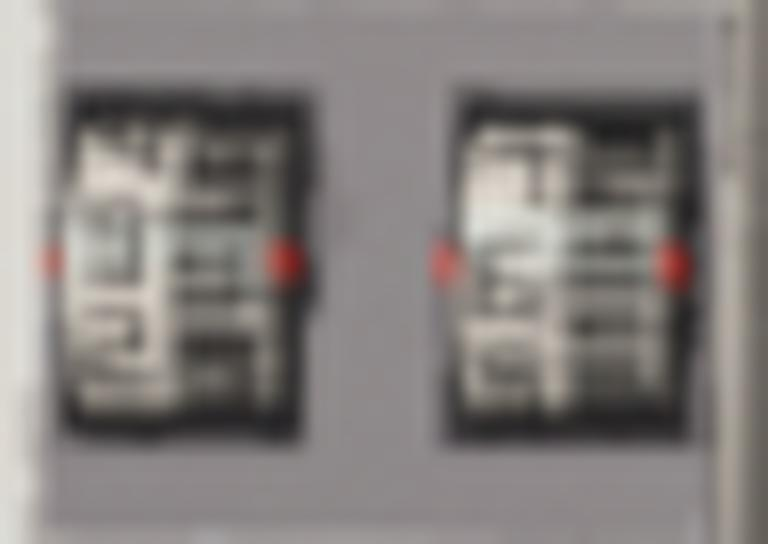

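View pics/w_sc.png

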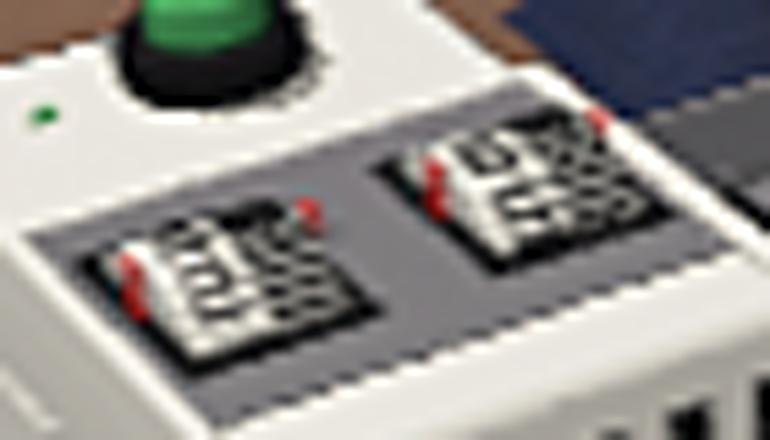

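```bash
cat >> h.py <<'E'
def packs(im,box=(300,140,640,300)):
    hsv=cv2.cvtColor(im,cv2.COLOR_RGB2HSV); g=im.max(2)
    m=((g<165)|((hsv[...,1]>150)&(hsv[...,0]>7)&(hsv[...,0]<22))).astype(np.uint8)
    o=cv2.inRange(hsv,(7,150,130),(22,255,255))
    k,l,s,c=cv2.connectedComponentsWithStats(m); out=[]
    ko,lo,so,co=cv2.connectedComponentsWithStats(o)
    for j in range(1,ko):
        if so[j,4]<30 or not(box[0]<co[j][0]<box[2] and box[1]<co[j][1]<box[3]): continue
        i=l[int(co[j][1]),int(co[j][0])]
        ys,xs=np.nonzero(l==i); (rc,rs,ra)=cv2.minAreaRect(np.c_[xs,ys].astype(np.float32))
        b=px2w('top',cv2.boxPoints((rc,(rs[0]+1,rs[1]+1),ra)),28)
        e1=b[1]-b[0];e2=b[2]-b[1]; L,W=(e1,e2) if np.linalg.norm(e1)>np.linalg.norm(e2) else (e2,e1)
        print('pack px',np.round(rc,1),'area',s[i,4],'ctr',b.mean(0).round(1),'LxW',round(np.linalg.norm(L),1),round(np.linalg.norm(W),1),'axis deg',round(np.degrees(np.arctan2(L[1],L[0]))%180,1))
E
python3 - <<'E'
from h import *
im=cv2.imread('pics/top0.png')[:,:,::-1].copy()
packs(im)
# triangulate button
def tri(p,q):
    A=[];b=[]
    for n,px in(('top',p),('scene',q)):
        K,e,M=cal(n); d=M@np.linalg.inv(K)@np.r_[px,1]; d/=np.linalg.norm(d); P=np.eye(3)-np.outer(d,d); A.append(P); b.append(P@e)
    return np.linalg.lstsq(np.vstack(A),np.hstack(b),rcond=None)[0]
print('btn',tri((219.1,166),(203,204.5)))
for z in(100,115,120):print(z,px2w('top',[(219.1,166)],z).round(1))
print('red tens-right, units-right')
for z in(105,115):print(px2w('top',[(211.3,201.7),(235.8,202),(197.3,202.3),(222,202.3)],z).round(1))
print(tri((235.8,202),(239,215.5)),tri((211.3,201.7),(212.8,223.8)))
# charger panel corners from crop
c=np.array([(92,108),(392,108),(375,628),(80,622)])/7+[185,140]
print(px2w('top',c,100).round(1)); print(px2w('top',np.array([(512,125),(505,632)])/7+[185,140],58).round(1))
E
```

```text
pack px [366.3 165.8] area 284 ctr [ 554.9 -108.2   28. ] LxW 85.1 37.2 axis deg 18.9
pack px [364.5 207.5] area 351 ctr [ 430.3 -100.2   28. ] LxW 87.4 45.1 axis deg 153.7
btn [546.49866094 311.34675168 117.4333078 ]
100 [[548.6 314.3 100. ]]
115 [[546.2 310.7 115. ]]
120 [[545.4 309.5 120. ]]
red tens-right, units-right
[[447.5 334.3 105. ]
 [445.7 266.  105. ]
 [446.3 373.3 105. ]
 [445.4 304.5 105. ]]
[[446.7 331.7 115. ]
 [444.9 264.  115. ]
 [445.6 370.4 115. ]
 [444.6 302.2 115. ]]
[445.94920503 265.81401974 111.82611655] [447.59492764 333.6614961  112.17620805]
[[579.5 373.6 100. ]
 [577.9 252.6 100. ]
 [368.4 259.2 100. ]
 [372.4 376.6 100. ]]
[[577.8 210.6  58. ]
 [366.6 213.8  58. ]]
```

```bash
cat >> h.py <<'E'
def plan(wps,grip,rnd=2,smax=1.0):
    """wps: list of (x,y,z,yaw_deg[,smax]); prints rows"""
    o=get_obs(); p=o['tool_pos'].copy(); yaw=np.degrees(o['tcp_rot'][2]); rows=[]
    for w in wps:
        t=np.array(w[:3],float); ty=w[3]; sm=w[4] if len(w)>4 else smax
        dy=(ty-yaw+180)%360-180
        n=int(np.ceil(max(np.abs(t-p).max()/ (20*sm)*1.0, np.linalg.norm(t-p)/(20*sm), abs(dy)/4,0.01)-1e-6))
        for i in range(n):
            y=np.radians(yaw); c,s=np.cos(y),np.sin(y); d=(t-p)/(n-i); r=dy/n
            v=np.array([c*d[0]+s*d[1], s*d[0]-c*d[1], -d[2]])/20
            v=np.clip(v.round(rnd),-1,1); tr=np.clip(round(-r/4,rnd),-1,1)
            p=p+20*np.array([c*v[0]+s*v[1], s*v[0]-c*v[1], -v[2]]); yaw-=tr*4
            rows.append([*v,0,0,tr,grip])
    for i in range(0,len(rows),8):
        print(','.join(f'{x:g}' for r in rows[i:i+8] for x in r)); 
    print('end',p.round(1),round(yaw,1),len(rows))
E
python3 - <<'E'
from h import *
st(); plan([(400,-250,200,0)],1); 
E
```

```text
t 0.1 pos [ 146.  -503.9  226.1] rpy [-1.7992e+02 -1.0000e-02  1.6150e+01] F [-0.4  0.5 -0. ] w 91.5
0.83,-0.46,0.07,0,0,0.21,1,0.82,-0.47,0.07,0,0,0.21,1,0.81,-0.48,0.07,0,0,0.21,1,0.81,-0.49,0.07,0,0,0.21,1,0.8,-0.5,0.07,0,0,0.21,1,0.79,-0.52,0.07,0,0,0.21,1,0.78,-0.53,0.07,0,0,0.21,1,0.78,-0.54,0.07,0,0,0.21,1
0.77,-0.55,0.07,0,0,0.21,1,0.76,-0.56,0.07,0,0,0.21,1,0.75,-0.57,0.07,0,0,0.21,1,0.74,-0.58,0.07,0,0,0.21,1,0.74,-0.59,0.07,0,0,0.21,1,0.73,-0.6,0.07,0,0,0.21,1,0.72,-0.62,0.07,0,0,0.21,1,0.71,-0.63,0.06,0,0,0.21,1
0.7,-0.63,0.07,0,0,0.21,1,0.69,-0.65,0.06,0,0,0.21,1,0.68,-0.65,0.07,0,0,0.21,1
end [ 400.  -250.1  199.9] 0.2 19
```

step_arm(moves=[0.8, -0.5, 0, 0, 0, 0.8, 1, 0.8, -0.5, 0, 0, 0, 0.8, 1, 0.8, -0.5, 0, 0, 0, 0.8, 1, 0.8, -0.6, 0, 0, 0, 0.8, 1, 0.8, -0.6, 0, 0, 0, 0.8, 1, 0.7, -0.7, 0.1, 0, 0, 0, 1, 0.7, -0.7, 0.1, 0, 0, 0, 1, 0.7, -0.7, 0.1, 0, 0, 0, 1])

```text
time: 0.77
tool_pos: [259.5, -392.7, 216.9]
tcp_rot: [-3.135, 0.003, -0.019]
contact_force: [-0.4, 0.7, 0.1]
grip_width: 42.9
```

step_arm(moves=[0.8, -0.6, 0, 0, 0, 0, 1, 0.8, -0.6, 0, 0, 0, 0, 1, 0.8, -0.6, 0, 0, 0, 0, 1, 0.8, -0.6, 0, 0, 0, 0, 1, 0.8, -0.6, 0, 0, 0, 0, 1, 0.8, -0.6, 0, 0, 0, 0, 1, 0.8, -0.6, 0, 0, 0, 0, 1, 0.8, -0.6, 0, 0, 0, 0, 1])

```text
time: 1.43
tool_pos: [393.6, -291.2, 214.3]
tcp_rot: [-3.129, 0.007, -0.019]
contact_force: [-0.5, -1.3, -0.9]
grip_width: 0.6
```

step_arm(moves=[0.5, -0.9, 0, 0, 0, 0, 1, 0.5, -0.9, 0, 0, 0, 0, 1, 0.5, -0.9, 0, 0, 0, 0, 1, 0.5, -0.9, 0, 0, 0, 0, 1, 0.5, -0.9, 0, 0, 0, 0, 1, 0.5, -0.9, 0, 0, 0, 0, 1, 0.5, -0.9, 0, 0, 0, 0, 1, 0.5, -0.9, 0, 0, 0, 0, 1])

```text
time: 2.1
tool_pos: [479.5, -141.1, 212.4]
tcp_rot: [-3.125, 0.013, -0.02]
contact_force: [-0.0, 0.1, 0.0]
grip_width: 0.3
```

step_arm(moves=[0, -1, 0, 0, 0, 0, 1, 0, -1, 0, 0, 0, 0, 1, 0, -1, 0, 0, 0, 0, 1, 0, -1, 0, 0, 0, 0, 1, 0, -1, 0, 0, 0, 0, 1, 0, -1, 0, 0, 0, 0, 1, 0, -1, 0, 0, 0, 0, 1, 0, -1, 0, 0, 0, 0, 1])

```text
time: 2.77
tool_pos: [482.1, 27.2, 211.9]
tcp_rot: [-3.124, 0.019, -0.019]
contact_force: [-0.1, -0.1, -0.2]
grip_width: 0.5
```

```bash
cat >> h.py <<'E'
def fix(yaw=None):
    o=get_obs(); a=o['tcp_rot']; y=a[2] if yaw is None else np.radians(yaw)
    v=(R.from_euler('xyz',a).inv()*R.from_euler('xyz',[np.pi,0,y])).as_rotvec(degrees=True); print('turn deg/4',(v/4).round(2))
E
python3 - <<'E'
from h import *
im=capture('top'); cv2.imwrite('pics/t3.png',im[:,:,::-1]); packs(im); st(); fix(-1)
E
```

```text
pack px [319.5 199.5] area 128922 ctr [476.5  29.4  28. ] LxW 1971.7 1200.5 axis deg 89.4
pack px [319.5 199.5] area 128922 ctr [476.5  29.4  28. ] LxW 1971.7 1200.5 axis deg 89.4
t 2.82 pos [481.9  30.3 211.9] rpy [-178.86    1.11   -1.02] F [-1.1  2.1 -0.8] w 0.9
turn deg/4 [-0.28  0.28 -0.01]
```

View pics/t3.png

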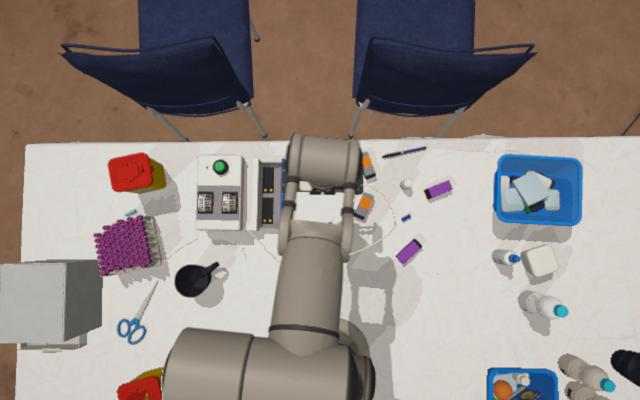

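step_arm(moves=[-0.1, -1, 0.5, -0.28, 0.28, 0, 1, -0.1, -1, 0.5, 0, 0, 0, 1, -0.1, -1, 0.6, 0, 0, 0, 1, -0.1, -1, 0.6, 0, 0, 0, 1, 0, -1, 0.6, 0, 0, 0, 1, 0, -1, 0.6, 0, 0, 0, 1, 0, -1, 0.6, 0, 0, 0, 1, 0, 0, 0, 0, 0, 0, 1])

```text
time: 3.48
tool_pos: [474.8, 176.8, 127.6]
tcp_rot: [3.14, 0.0, -0.017]
contact_force: [0.4, -0.5, 0.3]
grip_width: 0.4
```

```bash
python3 - <<'E'
from h import *
im=capture('scene'); crop('scene',165,150,365,300,4,'s4',im); st(); fix(-1)
E
```

```text
t 3.53 pos [475.2 175.6 128.5] rpy [ 1.7985e+02 -5.0000e-02 -9.7000e-01] F [0.1 0.6 0.5] w 0.5
turn deg/4 [ 0.04 -0.01  0.01]
```

View pics/s4.png

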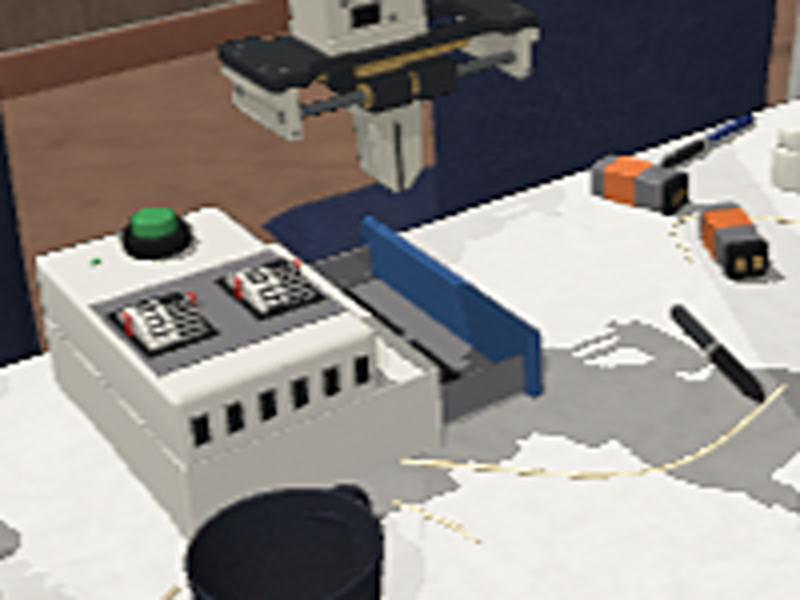

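step_arm(moves=[0, 0, 0.9, 0, 0, 0, 1, 0, 0, 0.9, 0, 0, 0, 1, 0, 0, 0.9, 0, 0, 0, 1, 0, 0.1, 0.9, 0, 0, 0, 1, 0, 0.1, 0.5, 0, 0, 0, 1, 0, 0, 0, 0, 0, 0, 1])

```text
time: 4.03
tool_pos: [478.4, 167.0, 47.0]
tcp_rot: [3.138, -0.007, -0.017]
contact_force: [-0.2, -0.1, 0.3]
grip_width: 0.6
```

Now pull (−y = +tool y), going slightly deeper.

step_arm(moves=[0, 0.3, 0.2, 0, 0, 0, 1, 0, 0.4, 0.1, 0, 0, 0, 1, -0.1, 0.6, 0, 0, 0, 0, 1, 0, 0.7, 0, 0, 0, 0, 1, 0, 0.7, 0, 0, 0, 0, 1, 0, 0.7, 0, 0, 0, 0, 1, 0, 0.5, 0, 0, 0, 0, 1, 0, 0, 0, 0, 0, 0, 1])

```text
time: 4.7
tool_pos: [479.5, 81.4, 47.8]
tcp_rot: [3.14, -0.019, -0.018]
contact_force: [0.9, -0.6, -0.9]
grip_width: 0.6
```

```bash
python3 - <<'E'
from h import *
im=capture('scene'); crop('scene',165,150,365,300,4,'s5',im); st(); fix(-1)
E
```

```text
t 4.75 pos [479.6  82.   47.9] rpy [179.94  -1.1   -1.05] F [ 0.5 -0.7 -0.2] w 0.4
turn deg/4 [ 0.02 -0.27 -0.01]
```

View pics/s5.png

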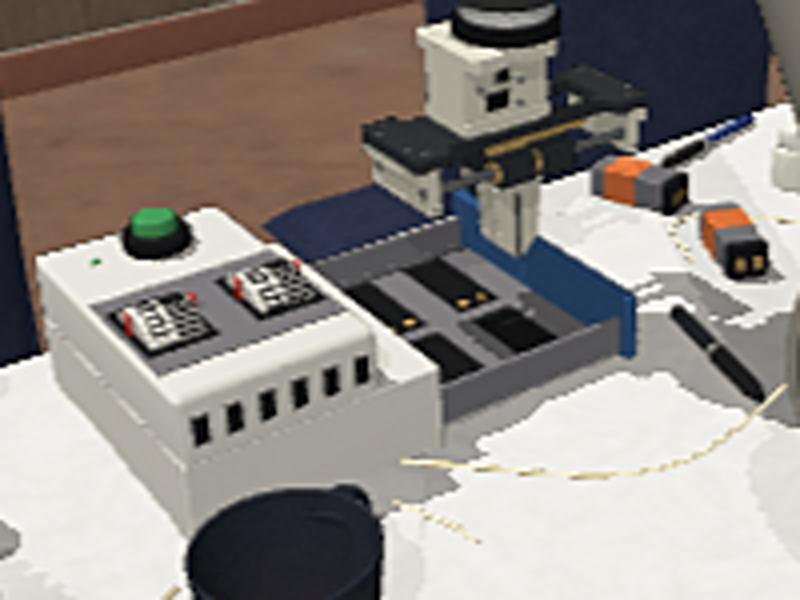

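step_arm(moves=[0, -0.2, -0.5, 0, -0.27, 0, 1, 0, 0, -1, 0, 0, 0, 1, 0, 0, -1, 0, 0, 0, 1, 0, 0, -1, 0, 0, 0, 1, 0.2, 0.9, -0.8, 0, 0, 0, 0, 0.2, 0.9, -0.5, 0, 0, -1, -1, 0.3, 0.9, 0, 0, 0, -1, -1, 0.4, 0.9, 0, 0, 0, -1, -1])

```text
time: 5.42
tool_pos: [503.3, 18.0, 150.6]
tcp_rot: [3.14, 0.0, 0.204]
contact_force: [0.9, 0.3, -0.3]
grip_width: 22.6
```

```bash
python3 - <<'E'
from h import *
st(); fix(19);plan([(555,-108,140,19)],-1)
E
```

```text
t 5.42 pos [503.3  18.  150.6] rpy [1.7992e+02 2.0000e-02 1.1670e+01] F [ 0.9  0.3 -0.3] w 22.6
turn deg/4 [ 0.02  0.01 -1.83]
0.18,0.96,0.08,0,0,-0.26,-1,0.16,0.96,0.08,0,0,-0.26,-1,0.15,0.96,0.07,0,0,-0.26,-1,0.13,0.96,0.08,0,0,-0.26,-1,0.11,0.97,0.07,0,0,-0.26,-1,0.09,0.97,0.08,0,0,-0.26,-1,0.07,0.97,0.07,0,0,-0.26,-1
end [ 555.  -108.1  140. ] 18.9 7
```

step_arm(moves=[0.2, 0.95, 0.1, 0, 0, -0.9, -1, 0.1, 0.95, 0.1, 0, 0, -0.9, -1, 0.1, 0.95, 0.1, 0, 0, 0, -1, 0.1, 0.95, 0.1, 0, 0, 0, -1, 0.1, 0.95, 0.1, 0, 0, 0, -1, 0.1, 0.95, 0.1, 0, 0, 0, -1, 0, 0.8, 0.1, 0, 0, 0, -1, 0, 0, 0, 0, 0, 0, -1])

```text
time: 6.08
tool_pos: [561.9, -107.4, 139.7]
tcp_rot: [3.135, -0.005, 0.343]
contact_force: [-0.5, 1.1, 0.3]
grip_width: 75.7
```

```bash
python3 - <<'E'
from h import *
st(); fix(19);plan([(555,-108,10,19)],-1)
im=capture('scene'); crop('scene',280,130,420,230,5,'s6',im)
im=capture('top'); crop('top',250,130,460,270,3,'t6',im)
E
```

```text
t 6.08 pos [ 561.9 -107.4  139.7] rpy [179.65  -0.31  19.65] F [-0.5  1.1  0.3] w 75.7
turn deg/4 [ 0.09 -0.08  0.16]
-0.05,-0.01,0.93,0,0,0.02,-1,-0.05,-0.01,0.93,0,0,0.02,-1,-0.05,-0.01,0.93,0,0,0.02,-1,-0.05,-0.01,0.92,0,0,0.02,-1,-0.05,-0.02,0.93,0,0,0.02,-1,-0.04,-0.01,0.92,0,0,0.02,-1,-0.05,-0.02,0.93,0,0,0.02,-1
end [ 554.9 -107.9    9.9] 19.1 7
```

View pics/s6.png

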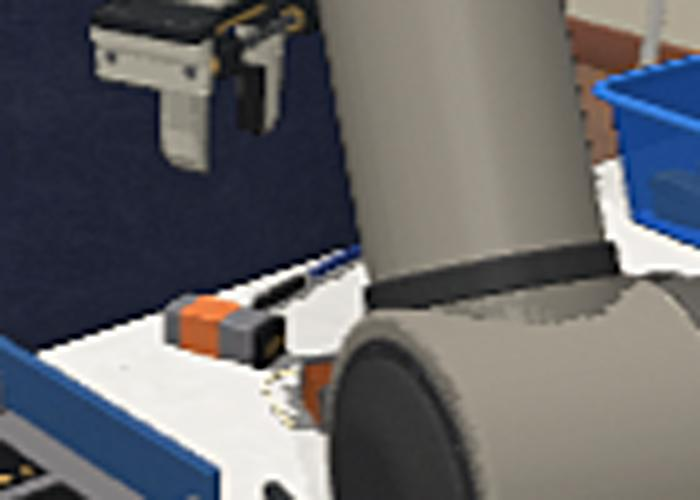

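View pics/t6.png

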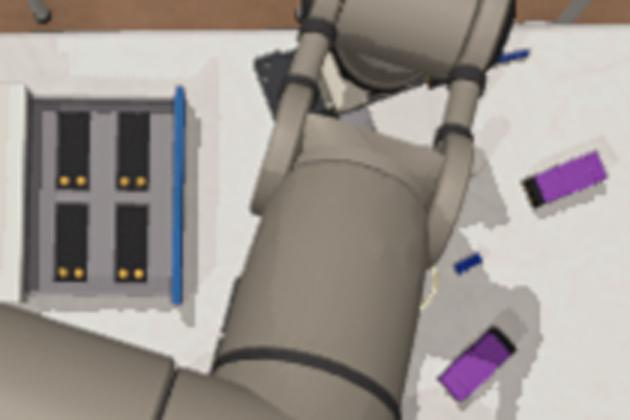

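step_arm(moves=[-0.1, 0, 0.9, 0, 0, 0.1, -1, -0.1, 0, 0.9, 0, 0, 0, -1, -0.1, 0, 0.9, 0, 0, 0, -1, 0, 0, 0.9, 0, 0, 0, -1, 0, 0, 0.9, 0, 0, 0, -1, 0, 0, 0.9, 0, 0, 0, -1, 0, 0, 0.6, 0, 0, 0, -1, 0, 0, 0, 0, 0, 0, -1])

```text
time: 6.85
tool_pos: [554.7, -98.1, 18.9]
tcp_rot: [3.137, -0.008, 0.344]
contact_force: [0.1, -0.8, -0.1]
grip_width: 92.2
```

```bash
python3 - <<'E'
from h import *
st(); fix(19)
im=capture('scene'); crop('scene',280,130,420,230,5,'s7',im)
E
```

```text
t 6.85 pos [554.7 -98.1  18.9] rpy [179.75  -0.48  19.7 ] F [ 0.1 -0.8 -0.1] w 92.2
turn deg/4 [ 0.06 -0.12  0.18]
```

View pics/s7.png

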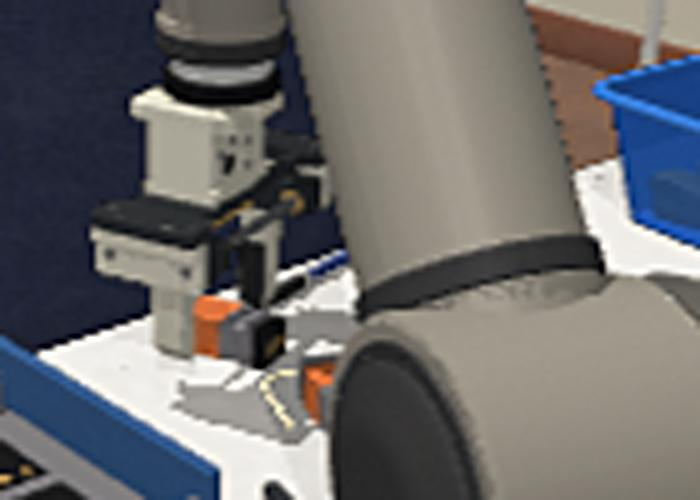

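step_arm(moves=[-0.1, 0.45, 0.3, 0, 0, 0.1, -1, 0, 0, 0.25, 0, 0, 0, -1, 0, 0, 0, 0, 0, 0, -1, 0, 0, 0, 0, 0, 0, 1, 0, 0, 0, 0, 0, 0, 1, 0, 0, 0, 0, 0, 0, 1, 0, 0, 0, 0, 0, 0, 1, 0, 0, 0, 0, 0, 0, 1])

```text
time: 7.57
tool_pos: [559.1, -107.7, 12.9]
tcp_rot: [3.132, -0.015, 0.338]
contact_force: [-0.3, 0.1, -0.1]
grip_width: 63.4
```

step_arm(moves=[0, 0, 0, 0, 0, 0, 1, 0, 0, 0, 0, 0, 0, 1, 0, 0, 0, 0, 0, 0, 1, 0, 0, 0, 0, 0, 0, 1])

```text
time: 7.9
tool_pos: [559.3, -107.7, 13.3]
tcp_rot: [3.132, -0.016, 0.338]
contact_force: [-0.1, -1.1, 0.8]
grip_width: 36.6
```

step_arm(moves=[0, 0, 0, 0, 0, 0, 1, 0, 0, 0, 0, 0, 0, 1, 0, 0, 0, 0, 0, 0, 1])

```text
time: 8.15
tool_pos: [559.3, -107.7, 13.4]
tcp_rot: [3.132, -0.016, 0.338]
contact_force: [0.1, 0.5, 0.5]
grip_width: 32.0
```

step_arm(moves=[0, 0, -0.3, 0, 0, 0, 1, 0, 0, -0.6, 0, 0, 0, 1, 0, 0, -0.8, 0, 0, 0, 1, 0, 0, -0.9, 0, 0, 0, 1, 0, 0, -0.9, 0, 0, 0, 1, 0, 0, -0.9, 0, 0, 0, 1])

```text
time: 8.65
tool_pos: [553.6, -106.0, 100.4]
tcp_rot: [3.14, -0.005, 0.338]
contact_force: [0.3, -0.4, -1.1]
grip_width: 31.7
```

```bash
python3 - <<'E'
from h import *
st(); fix(-1)
im=capture('scene'); crop('scene',280,100,420,230,5,'s8',im)
# drawer measure from t6 : crop offset 250,130 scale3
c=np.array([(178,88),(173,302),(186,88),(183,302)])/3+[250,130]; print(px2w('top',c,55).round(1))
c=np.array([(117,112),(150,110),(150,188),(117,190),(116,206),(147,204),(147,282),(114,284)])/3+[250,130]; w=px2w('top',c,14);print(w.round(1),w[:4].mean(0),w[4:].mean(0))
E
```

```text
t 8.65 pos [ 553.6 -106.   100.4] rpy [179.93  -0.29  19.34] F [ 0.3 -0.4 -1.1] w 31.7
turn deg/4 [ 0.   -0.08  5.08]
[[572.   61.1  55. ]
 [363.5  68.2  55. ]
 [571.9  53.3  55. ]
 [363.4  58.5  55. ]]
[[555.5 124.1  14. ]
 [557.1  90.9  14. ]
 [478.2  91.6  14. ]
 [476.6 124.7  14. ]
 [460.6 125.8  14. ]
 [462.1  94.8  14. ]
 [384.1  95.5  14. ]
 [382.6 128.4  14. ]] [516.86314302 107.836499    14.        ] [422.33910399 111.11182075  14.        ]
```

View pics/s8.png

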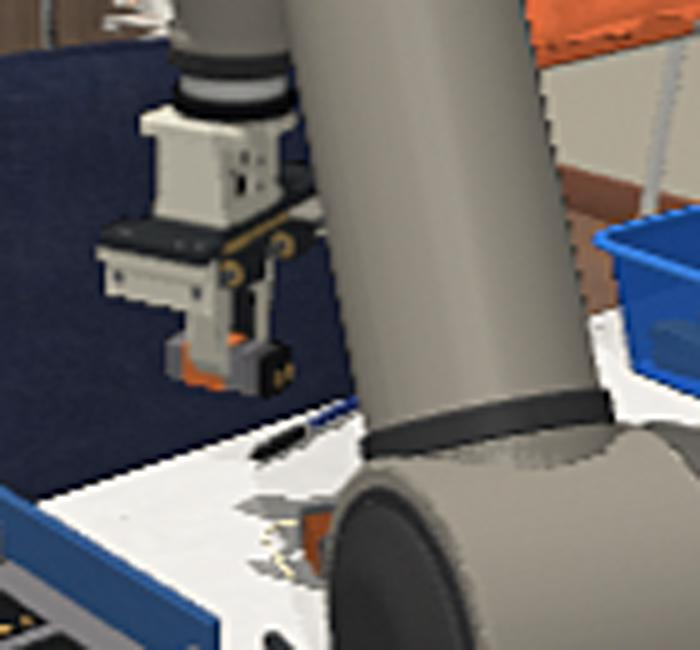

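```bash
python3 - <<'E'
from h import *
plan([(516,110,112,-1.5)],1)
E
```

```text
0.14,-0.91,-0.03,0,0,0.43,1,0.12,-0.91,-0.03,0,0,0.43,1,0.09,-0.91,-0.03,0,0,0.43,1,0.06,-0.92,-0.03,0,0,0.43,1,0.03,-0.92,-0.03,0,0,0.43,1,0.01,-0.92,-0.03,0,0,0.43,1,-0.02,-0.92,-0.03,0,0,0.43,1,-0.05,-0.91,-0.03,0,0,0.43,1
-0.08,-0.91,-0.04,0,0,0.43,1,-0.1,-0.91,-0.03,0,0,0.43,1,-0.13,-0.91,-0.04,0,0,0.43,1,-0.16,-0.9,-0.03,0,0,0.43,1
end [516.  110.  111.9] -1.3 12
```

step_arm(moves=[0.15, -0.9, -0.05, 0, 0, 0.5, 1, 0.1, -0.9, -0.05, 0, 0, 0.5, 1, 0.1, -0.9, -0.05, 0, 0, 0.5, 1, 0.05, -0.9, -0.05, 0, 0, 0.5, 1, 0, -0.9, -0.05, 0, 0, 0.5, 1, 0, -0.9, -0.05, 0, 0, 0.5, 1, 0, -0.9, -0.05, 0, 0, 0.5, 1, -0.05, -0.9, -0.05, 0, 0, 0.5, 1])

```text
time: 9.37
tool_pos: [531.8, 37.6, 112.9]
tcp_rot: [3.137, -0.015, 0.04]
contact_force: [-0.0, 0.5, -1.7]
grip_width: 31.7
```

```bash
python3 - <<'E'
from h import *
st();fix(-1.5);plan([(516,110,105,-1.5)],1)
E
```

```text
t 9.37 pos [531.8  37.6 112.9] rpy [179.74  -0.88   2.28] F [-0.   0.5 -1.7] w 31.7
turn deg/4 [ 0.06 -0.22  0.94]
-0.16,-0.91,0.1,0,0,0.24,1,-0.18,-0.91,0.1,0,0,0.24,1,-0.19,-0.91,0.1,0,0,0.24,1,-0.21,-0.9,0.1,0,0,0.24,1
end [516.  110.  104.9] -1.6 4
```

step_arm(moves=[-0.2, -0.9, 0.1, 0, -0.2, 0.5, 1, -0.2, -0.9, 0.1, 0, 0, 0.3, 1, -0.2, -0.9, 0.1, 0, 0, 0, 1, -0.1, -0.7, 0.1, 0, 0, 0, 1, 0, 0, 0, 0, 0, 0, 1, 0, 0, 0, 0, 0, 0, 1])

```text
time: 9.87
tool_pos: [514.7, 112.1, 103.1]
tcp_rot: [3.138, 0.001, -0.017]
contact_force: [-0.3, -0.3, -0.6]
grip_width: 31.9
```

```bash
python3 - <<'E'
from h import *
st();fix(-1.5);plan([(516,110,30,-1.5)],1)
E
```

```text
t 9.87 pos [514.7 112.1 103.1] rpy [ 1.7979e+02  7.0000e-02 -9.9000e-01] F [-0.3 -0.3 -0.6] w 31.9
turn deg/4 [0.05 0.02 0.13]
0.02,0.03,0.91,0,0,0.03,1,0.02,0.03,0.91,0,0,0.03,1,0.01,0.02,0.92,0,0,0.03,1,0.02,0.03,0.91,0,0,0.03,1
end [516.  109.9  30.1] -1.5 4
```

step_arm(moves=[0, 0.05, 0.8, 0, 0, 0.1, 1, 0, 0.05, 0.8, 0, 0, 0, 1, 0, 0, 0.8, 0, 0, 0, 1, 0, 0, 0.5, 0, 0, 0, 1, 0, 0, 0.2, 0, 0, 0, 1, 0, 0, 0, 0, 0, 0, 1])

```text
time: 10.37
tool_pos: [516.5, 105.8, 39.6]
tcp_rot: [3.137, -0.002, -0.026]
contact_force: [-0.4, -0.3, -0.7]
grip_width: 32.1
```

```bash
python3 - <<'E'
from h import *
st();fix(-1.5);plan([(516,110,28,-1.5)],1)
im=capture('scene'); crop('scene',200,150,360,270,5,'s9',im)
E
```

```text
t 10.37 pos [516.5 105.8  39.6] rpy [ 1.7974e+02 -1.3000e-01 -1.5100e+00] F [-0.4 -0.3 -0.7] w 32.1
turn deg/4 [ 0.07 -0.03 -0.  ]
-0.03,-0.21,0.58,0,0,-0,1
end [516. 110.  28.] -1.5 1
```

View pics/s9.png

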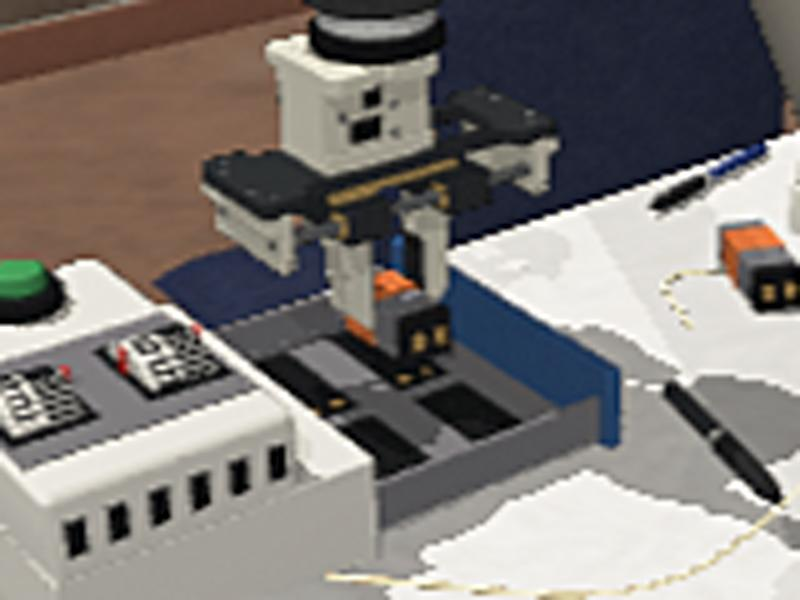

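step_arm(moves=[0, -0.2, 0.3, 0, 0, 0, 1, 0, -0.1, 0.2, 0, 0, 0, 1, 0, 0, 0.1, 0, 0, 0, 1, 0, 0, 0, 0, 0, 0, 1])

```text
time: 10.75
tool_pos: [518.7, 111.7, 29.0]
tcp_rot: [3.137, -0.007, -0.027]
contact_force: [0.4, -0.0, -1.9]
grip_width: 31.6
```

step_arm(moves=[-0.05, 0, 0.1, 0, 0, 0, 1, 0, 0, 0, 0, 0, 0, 0.1, 0, 0, 0, 0, 0, 0, 0.1, 0, 0, 0, 0, 0, 0, 0.1, 0, 0, 0, 0, 0, 0, 0.1])

```text
time: 11.17
tool_pos: [518.8, 112.2, 28.3]
tcp_rot: [3.138, -0.01, -0.027]
contact_force: [0.6, -0.3, 0.5]
grip_width: 41.2
```

step_arm(moves=[0, 0, -0.3, 0, 0, 0, 0.1, 0, 0, -0.5, 0, 0, 0, 0.1, 0, 0, -0.8, 0, 0, 0, 0.1, 0, 0, -0.9, 0, 0, 0, 0.1, 0, 0, -0.9, 0, 0, 0, 0, 0, 0, -0.9, 0, 0, 0, -1, 0, 0, 0, 0, 0, 0, -1])

```text
time: 11.75
tool_pos: [517.6, 112.4, 122.0]
tcp_rot: [3.138, -0.01, -0.027]
contact_force: [0.9, -0.1, 0.1]
grip_width: 55.2
```

```bash
python3 - <<'E'
from h import *
st();fix(-25);plan([(434,-99,105,-25)],-1)
im=capture('scene'); crop('scene',200,150,360,270,5,'s10',im)
E
```

```text
t 11.75 pos [517.6 112.4 122. ] rpy [179.77  -0.59  -1.53] F [ 0.9 -0.1  0.1] w 55.2
turn deg/4 [ 0.03 -0.16  5.87]
-0.32,0.89,0.07,0,0,0.49,-1,-0.29,0.9,0.07,0,0,0.49,-1,-0.26,0.91,0.07,0,0,0.49,-1,-0.23,0.92,0.07,0,0,0.49,-1,-0.2,0.93,0.07,0,0,0.49,-1,-0.17,0.93,0.07,0,0,0.49,-1,-0.14,0.94,0.07,0,0,0.49,-1,-0.11,0.94,0.07,0,0,0.49,-1
-0.07,0.94,0.07,0,0,0.49,-1,-0.04,0.95,0.07,0,0,0.49,-1,-0.01,0.95,0.08,0,0,0.49,-1,0.02,0.94,0.07,0,0,0.49,-1
end [434.  -98.9 105. ] -25.1 12
```

View pics/s10.png

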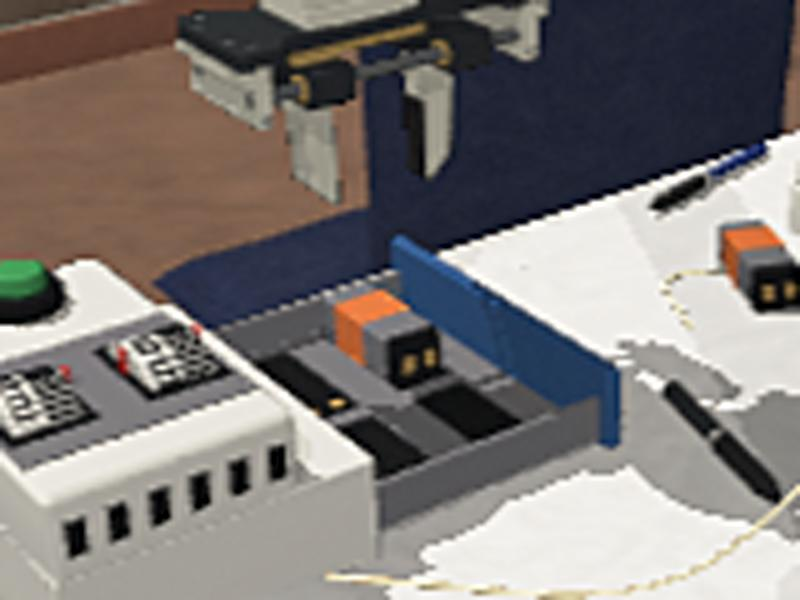

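```bash
python3 - <<'E'
from h import *
im=capture('top'); crop('top',250,130,460,270,3,'t11',im);packs(im)
E
```

```text
pack px [378.2 197.6] area 345 ctr [ 459.1 -141.7   28. ] LxW 88.8 42.9 axis deg 152.4
```

View pics/t11.png

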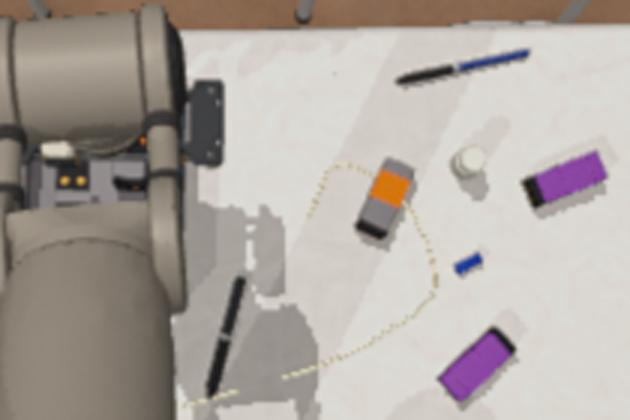

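```bash
python3 - <<'E'
from h import *
print(px2w('top',[(378.3,196)],28));plan([(463,-141,105,-25)],-1)
E
```

```text
[[ 463.77214747 -142.06069211   28.        ]]
-0.18,0.98,0.05,0,0,0.45,-1,-0.15,0.98,0.05,0,0,0.45,-1,-0.12,0.99,0.05,0,0,0.45,-1,-0.08,0.99,0.05,0,0,0.45,-1,-0.05,0.99,0.06,0,0,0.45,-1,-0.02,1,0.05,0,0,0.45,-1,0.01,1,0.06,0,0,0.45,-1,0.04,0.99,0.05,0,0,0.45,-1
0.07,0.99,0.06,0,0,0.45,-1,0.1,0.99,0.05,0,0,0.45,-1,0.13,0.99,0.06,0,0,0.45,-1,0.17,0.98,0.05,0,0,0.45,-1,0.2,0.98,0.06,0,0,0.45,-1
end [ 463.1 -141.1  104.9] -24.9 13
```

step_arm(moves=[-0.1, 0.95, 0.05, 0, -0.1, 0.5, -1, -0.1, 0.95, 0.05, 0, 0, 0.5, -1, -0.1, 0.95, 0.05, 0, 0, 0.5, -1, 0, 0.95, 0.05, 0, 0, 0.5, -1, 0, 0.95, 0.05, 0, 0, 0.5, -1, 0, 0.95, 0.05, 0, 0, 0.5, -1, 0, 0.95, 0.05, 0, 0, 0.5, -1, 0.1, 0.95, 0.05, 0, 0, 0.5, -1])

```text
time: 12.52
tool_pos: [482.6, -39.6, 104.0]
tcp_rot: [3.136, 0.014, -0.312]
contact_force: [-0.1, 0.4, -0.2]
grip_width: 92.1
```

```bash
python3 - <<'E'
from h import *
st();fix(-25);plan([(463,-141,105,-25)],-1)
E
```

```text
t 12.52 pos [482.6 -39.6 104. ] rpy [179.66   0.79 -17.87] F [-0.1  0.4 -0.2] w 92.1
turn deg/4 [0.1  0.19 1.78]
0.1,0.85,-0.01,0,0,0.3,-1,0.12,0.85,-0.01,0,0,0.3,-1,0.14,0.85,-0.01,0,0,0.3,-1,0.16,0.85,-0.01,0,0,0.3,-1,0.18,0.84,-0.01,0,0,0.3,-1,0.19,0.84,-0,0,0,0.3,-1
end [ 463. -141.  105.] -25.1 6
```

step_arm(moves=[0.1, 0.85, 0, 0, 0.2, 0.5, -1, 0.1, 0.85, 0, 0, 0, 0.5, -1, 0.15, 0.85, 0, 0, 0, 0.4, -1, 0.15, 0.85, 0, 0, 0, 0, -1, 0.2, 0.85, 0, 0, 0, 0, -1, 0.2, 0.7, 0, 0, 0, 0, -1, 0, 0, 0, 0, 0, 0, -1, 0, 0, 0, 0, 0, 0, -1])

```text
time: 13.18
tool_pos: [453.8, -144.1, 95.8]
tcp_rot: [3.134, 0.017, -0.422]
contact_force: [0.5, 0.1, -0.0]
grip_width: 92.0
```

```bash
python3 - <<'E'
from h import *
st();fix(-25);plan([(463,-141,12,-25)],-1)
im=capture('scene'); crop('scene',280,130,420,230,5,'s12',im)
E
```

```text
t 13.18 pos [ 453.8 -144.1   95.8] rpy [179.58   0.96 -24.18] F [ 0.5  0.1 -0. ] w 92.0
turn deg/4 [0.11 0.24 0.21]
0.07,-0.07,0.84,0,0,0.04,-1,0.07,-0.06,0.84,0,0,0.04,-1,0.07,-0.07,0.84,0,0,0.04,-1,0.07,-0.07,0.84,0,0,0.04,-1,0.07,-0.06,0.83,0,0,0.04,-1
end [ 462.9 -141.    12. ] -25.0 5
```

View pics/s12.png

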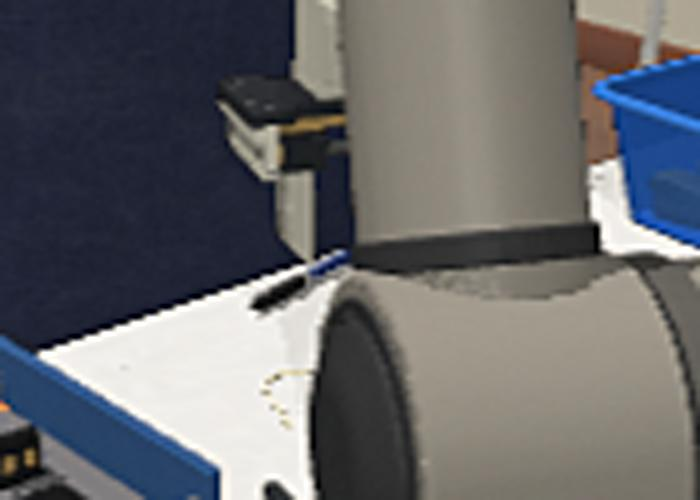

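step_arm(moves=[0.15, -0.05, 0.8, 0.1, 0.2, 0.2, -1, 0.15, -0.05, 0.8, 0, 0, 0, -1, 0.1, -0.05, 0.8, 0, 0, 0, -1, 0, 0, 0.8, 0, 0, 0, -1, 0, 0, 0.5, 0, 0, 0, -1, 0, 0, 0, 0, 0, 0, -1])

```text
time: 13.73
tool_pos: [462.7, -139.1, 18.0]
tcp_rot: [-3.141, 0.003, -0.431]
contact_force: [-0.8, 1.0, -0.2]
grip_width: 92.1
```

```bash
python3 - <<'E'
from h import *
st();fix(-25);plan([(463,-142,12,-25)],-1)
E
```

```text
t 13.73 pos [ 462.7 -139.1   18. ] rpy [-179.96    0.18  -24.72] F [-0.8  1.  -0.2] w 92.1
turn deg/4 [-0.01  0.04  0.07]
0.07,0.12,0.3,0,0,0.07,-1
end [ 463.  -141.9   12. ] -25.0 1
```

step_arm(moves=[0.05, 0.1, 0.3, 0, 0, 0.1, -1, 0, 0, 0, 0, 0, 0, 1, 0, 0, 0, 0, 0, 0, 1, 0, 0, 0, 0, 0, 0, 1, 0, 0, 0, 0, 0, 0, 1, 0, 0, 0, 0, 0, 0, 1, 0, 0, 0, 0, 0, 0, 1, 0, 0, 0, 0, 0, 0, 1])

```text
time: 14.4
tool_pos: [464.2, -140.0, 13.7]
tcp_rot: [-3.141, 0.0, -0.437]
contact_force: [-0.1, 0.8, 0.2]
grip_width: 49.8
```

step_arm(moves=[0, 0, 0, 0, 0, 0, 1, 0, 0, 0, 0, 0, 0, 1, 0, 0, 0, 0, 0, 0, 1, 0, 0, 0, 0, 0, 0, 1, 0, 0, 0, 0, 0, 0, 1, 0, 0, 0, 0, 0, 0, 1])

```text
time: 14.9
tool_pos: [464.3, -140.3, 14.1]
tcp_rot: [-3.141, -0.001, -0.437]
contact_force: [-0.6, -0.3, 0.9]
grip_width: 31.4
```

step_arm(moves=[0, 0, -0.3, 0, 0, 0, 1, 0, 0, -0.6, 0, 0, 0, 1, 0, 0, -0.8, 0, 0, 0, 1, 0, 0, -0.9, 0, 0, 0, 1, 0, 0, -0.9, 0, 0, 0, 1, 0, 0, -0.9, 0, 0, 0, 1])

```text
time: 15.4
tool_pos: [460.7, -138.7, 102.5]
tcp_rot: [-3.141, 0.012, -0.437]
contact_force: [0.2, -0.9, -0.8]
grip_width: 31.4
```

```bash
python3 - <<'E'
from h import *
st();fix(-1.5);plan([(422,111,105,-1.5)],1)
E
```

```text
t 15.4 pos [ 460.7 -138.7  102.5] rpy [-179.94    0.68  -25.05] F [ 0.2 -0.9 -0.8] w 31.4
turn deg/4 [-0.05  0.16 -5.89]
-0.54,-0.81,-0.01,0,0,-0.45,1,-0.52,-0.82,-0.01,0,0,-0.45,1,-0.49,-0.84,-0.01,0,0,-0.45,1,-0.46,-0.85,-0.01,0,0,-0.45,1,-0.44,-0.87,-0.01,0,0,-0.45,1,-0.41,-0.88,-0.01,0,0,-0.45,1,-0.38,-0.89,-0.01,0,0,-0.45,1,-0.35,-0.91,-0.01,0,0,-0.45,1
-0.32,-0.92,-0.01,0,0,-0.45,1,-0.29,-0.93,-0.01,0,0,-0.45,1,-0.27,-0.93,-0.01,0,0,-0.45,1,-0.24,-0.94,-0.01,0,0,-0.45,1,-0.2,-0.95,-0.01,0,0,-0.45,1
end [422.  110.9 105.1] -1.6 13
```

step_arm(moves=[-0.5, -0.8, 0, 0, 0.15, -0.5, 1, -0.5, -0.8, 0, 0, 0, -0.5, 1, -0.5, -0.85, 0, 0, 0, -0.5, 1, -0.45, -0.85, 0, 0, 0, -0.5, 1, -0.4, -0.85, 0, 0, 0, -0.5, 1, -0.4, -0.9, 0, 0, 0, -0.5, 1, -0.4, -0.9, 0, 0, 0, -0.5, 1, -0.35, -0.9, 0, 0, 0, -0.5, 1])

```text
time: 16.07
tool_pos: [437.8, 14.8, 109.7]
tcp_rot: [3.139, -0.012, -0.152]
contact_force: [-0.4, -0.1, -1.1]
grip_width: 31.6
```

```bash
python3 - <<'E'
from h import *
st();fix(-1.5);plan([(424,111,110,-1.5)],1)
E
```

```text
t 16.07 pos [437.8  14.8 109.7] rpy [179.86  -0.67  -8.72] F [-0.4 -0.1 -1.1] w 31.6
turn deg/4 [ 0.04 -0.16 -1.8 ]
-0.28,-0.93,-0,0,0,-0.36,1,-0.26,-0.94,-0,0,0,-0.36,1,-0.24,-0.94,-0,0,0,-0.36,1,-0.21,-0.95,-0.01,0,0,-0.36,1,-0.19,-0.95,-0,0,0,-0.36,1
end [423.9 110.9 109.9] -1.5 5
```

step_arm(moves=[-0.3, -0.9, 0, 0, -0.1, -0.6, 1, -0.2, -0.9, 0, 0, 0, -0.6, 1, -0.2, -0.9, 0, 0, 0, -0.5, 1, -0.1, -0.9, 0, 0, 0, 0, 1, -0.1, -0.7, 0, 0, 0, 0, 1, 0, 0, 0, 0, 0, 0, 1, 0, 0, 0, 0, 0, 0, 1])

```text
time: 16.65
tool_pos: [423.1, 109.4, 111.5]
tcp_rot: [3.139, -0.003, -0.021]
contact_force: [-0.1, 0.2, -1.0]
grip_width: 31.8
```

```bash
python3 - <<'E'
from h import *
st();fix(-1.5);plan([(424,112,45,-1.5)],1)
im=capture('scene'); crop('scene',200,150,360,270,5,'s13',im)
E
```

```text
t 16.65 pos [423.1 109.4 111.5] rpy [179.85  -0.18  -1.18] F [-0.1  0.2 -1. ] w 31.8
turn deg/4 [ 0.04 -0.04  0.08]
0.01,-0.03,0.83,0,0,0.02,1,0.01,-0.03,0.83,0,0,0.02,1,0.01,-0.03,0.83,0,0,0.02,1,0.01,-0.04,0.83,0,0,0.02,1
end [424.  112.   45.1] -1.5 4
```

View pics/s13.png

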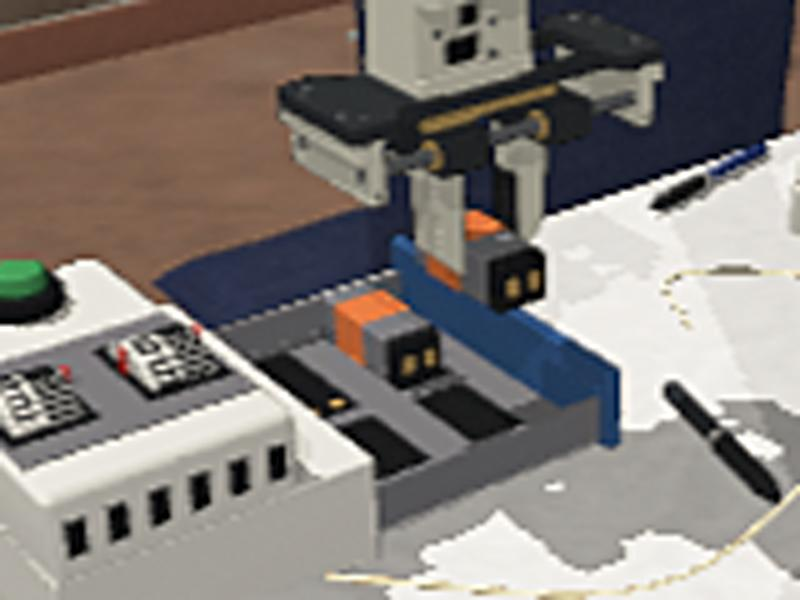

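step_arm(moves=[0, 0, 0.8, 0, 0, 0, 1, 0, -0.05, 0.8, 0, 0, 0, 1, 0, -0.05, 0.8, 0, 0, 0, 1, 0, 0, 0.8, 0, 0, 0, 1, 0, 0, 0.3, 0, 0, 0, 1, 0, 0, 0, 0, 0, 0, 1])

```text
time: 17.2
tool_pos: [426.1, 106.6, 40.8]
tcp_rot: [3.138, -0.008, -0.026]
contact_force: [0.3, 0.9, -1.3]
grip_width: 31.7
```

```bash
python3 - <<'E'
from h import *
st();fix(-1.5);plan([(424,112,29,-1.5)],1)
im=capture('scene'); crop('scene',200,150,360,270,5,'s14',im)
E
```

```text
t 17.2 pos [426.1 106.6  40.8] rpy [179.82  -0.46  -1.5 ] F [ 0.3  0.9 -1.3] w 31.7
turn deg/4 [ 0.04 -0.12 -0.  ]
-0.11,-0.27,0.59,0,0,-0,1
end [424.1 112.1  29. ] -1.5 1
```

View pics/s14.png

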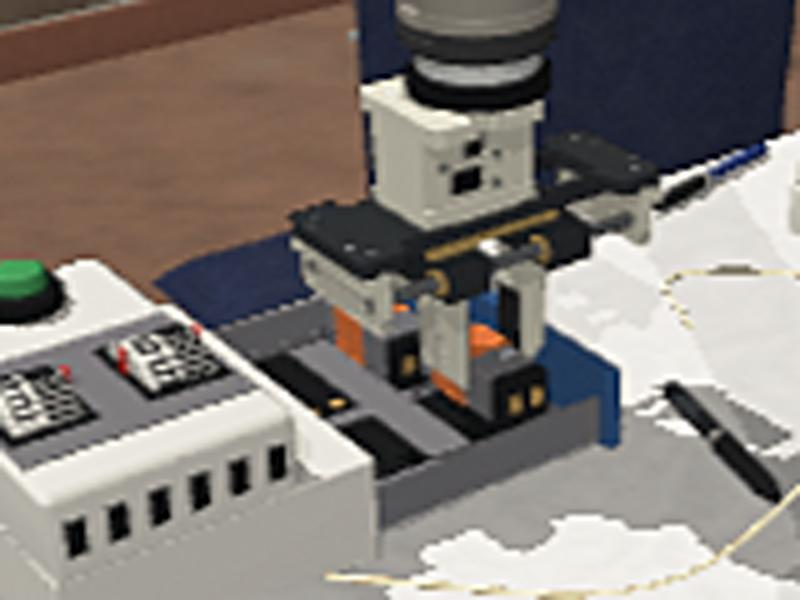

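step_arm(moves=[-0.1, -0.25, 0.3, 0, -0.1, 0, 1, 0, -0.1, 0.2, 0, 0, 0, 1, 0, 0, 0.1, 0, 0, 0, 1, 0, 0, 0, 0, 0, 0, 1])

```text
time: 17.58
tool_pos: [426.3, 113.8, 30.5]
tcp_rot: [3.139, -0.005, -0.028]
contact_force: [0.2, -0.7, -0.8]
grip_width: 32.0
```

```bash
python3 - <<'E'
from h import *
st()
im=capture('scene'); crop('scene',200,150,360,270,5,'s15',im)
E
```

```text
t 17.58 pos [426.3 113.8  30.5] rpy [179.85  -0.29  -1.58] F [ 0.2 -0.7 -0.8] w 32.0
```

View pics/s15.png

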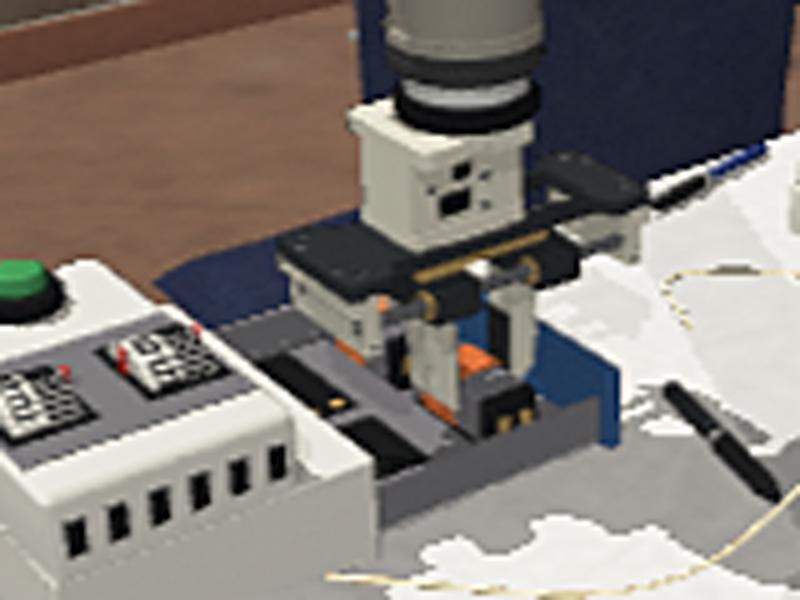

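step_arm(moves=[0, 0, 0.1, 0, 0, 0, 1, 0, 0, 0, 0, 0, 0, 0.1, 0, 0, 0, 0, 0, 0, 0.1, 0, 0, 0, 0, 0, 0, 0.1, 0, 0, 0, 0, 0, 0, 0.1, 0, 0, -0.3, 0, 0, 0, 0.1, 0, 0, -0.5, 0, 0, 0, 0.1, 0, 0, -0.8, 0, 0, 0, 0.1])

```text
time: 18.3
tool_pos: [425.3, 113.8, 61.0]
tcp_rot: [3.139, -0.003, -0.027]
contact_force: [-0.3, -0.0, 0.5]
grip_width: 41.3
```

step_arm(moves=[0, 0, -0.9, 0, 0, 0, 0.1, 0, 0, -0.9, 0, 0, 0, 0.1, 0, 0, -0.9, 0, 0, 0, 0.5, 0, 0, -0.3, 0, 0, -1, 1, 0, 0, 0, 0, 0, -1, 1, 0, 0, 0, 0, 0, -1, 1, 0, 0, 0, 0, 0, -1, 1, 0, 0, 0, 0, 0, -1, 1])

```text
time: 18.97
tool_pos: [426.8, 114.1, 131.9]
tcp_rot: [3.135, -0.011, 0.335]
contact_force: [0.3, -0.2, -0.2]
grip_width: 5.8
```

```bash
python3 - <<'E'
from h import *
st();fix(88.5)
im=capture('scene'); crop('scene',200,150,360,270,5,'s16',im)
E
```

```text
t 18.97 pos [426.8 114.1 131.9] rpy [179.65  -0.63  19.21] F [ 0.3 -0.2 -0.2] w 5.8
turn deg/4 [  0.17  -0.09 -17.32]
```

View pics/s16.png

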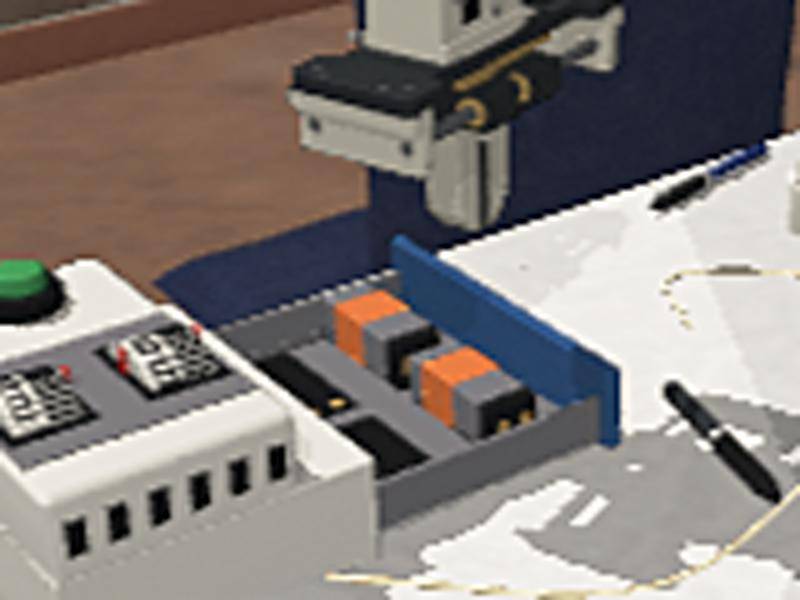

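step_arm(moves=[0, 0, 0, 0.15, -0.1, -1, 1, 0, 0, 0, 0, 0, -1, 1, 0, 0, 0, 0, 0, -1, 1, 0, 0, 0, 0, 0, -1, 1, 0, 0, 0, 0, 0, -1, 1, 0, 0, 0, 0, 0, -1, 1, 0, 0, 0, 0, 0, -1, 1, 0, 0, 0, 0, 0, -1, 1])

```text
time: 19.68
tool_pos: [426.5, 114.0, 135.1]
tcp_rot: [-3.141, -0.007, 0.909]
contact_force: [-0.5, -0.0, 0.2]
grip_width: 0.3
```

step_arm(moves=[0, 0, 0, 0, 0, -1, 1, 0, 0, 0, 0, 0, -1, 1, 0, 0, 0, 0, 0, -1, 1, 0, 0, 0, 0, 0, -1, 1, 0, 0, 0, 0, 0, -1, 1, 0, 0, 0, 0, 0, -1, 1, 0, 0, 0, 0, 0, -1, 1, 0, 0, 0, 0, 0, -1, 1])

```text
time: 20.35
tool_pos: [425.9, 113.9, 137.9]
tcp_rot: [3.137, -0.006, 1.481]
contact_force: [0.4, -0.8, -0.3]
grip_width: 0.4
```

```bash
python3 - <<'E'
from h import *
st();fix(88.5);plan([(470,15,125,88.5),(470,15,42,88.5)],1)
im=capture('top'); crop('top',185,130,325,260,5,'t17',im)
E
```

```text
t 20.35 pos [425.9 113.9 137.9] rpy [179.72  -0.35  84.87] F [ 0.4 -0.8 -0.3] w 0.4
turn deg/4 [ 0.07 -0.09 -0.91]
-0.79,0.44,0.11,0,0,-0.15,1,-0.79,0.43,0.11,0,0,-0.15,1,-0.8,0.42,0.11,0,0,-0.15,1,-0.8,0.42,0.11,0,0,-0.15,1,-0.8,0.41,0.1,0,0,-0.15,1,-0.81,0.4,0.11,0,0,-0.15,1,-0,-0,0.83,0,0,-0,1,-0,-0,0.83,0,0,-0,1
-0,-0,0.83,0,0,-0,1,-0,-0,0.83,0,0,-0,1,-0,-0,0.83,0,0,-0,1
end [470.1  15.1  41.9] 88.5 11
```

View pics/t17.png

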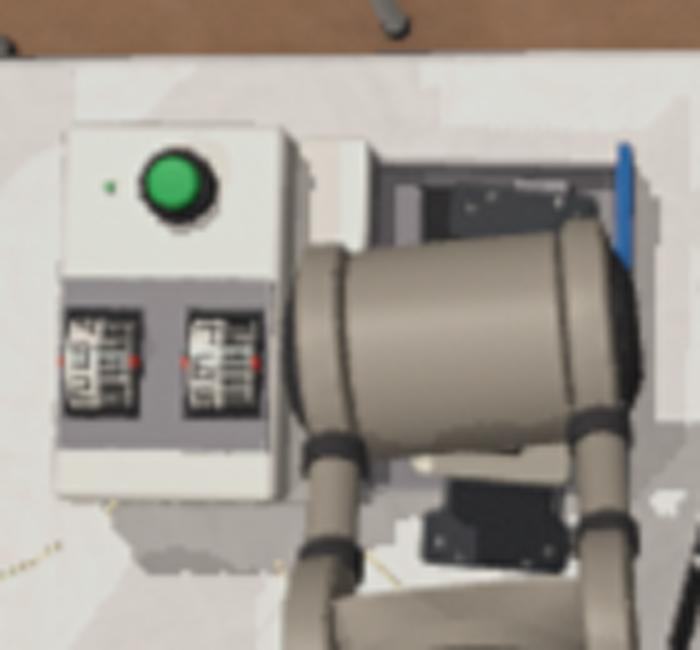

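step_arm(moves=[-0.8, 0.4, 0, 0, 0, -0.5, 1, -0.8, 0.4, 0, 0, 0, -0.4, 1, -0.8, 0.4, 0, 0, 0, 0, 1, -0.8, 0.4, 0, 0, 0, 0, 1, -0.8, 0.4, 0.2, 0, 0, 0, 1, -0.8, 0.4, 0.4, 0, 0, 0, 1, -0.4, 0, 0.8, 0, 0, 0, 1, 0, 0, 0.8, 0, 0, 0, 1])

```text
time: 21.07
tool_pos: [474.1, 3.7, 97.8]
tcp_rot: [3.126, -0.005, 1.53]
contact_force: [-0.5, 0.1, -0.5]
grip_width: 0.3
```

```bash
python3 - <<'E'
from h import *
st();fix(88.5);plan([(470,15,42,88.5)],1)
E
```

```text
t 21.07 pos [474.1   3.7  97.8] rpy [179.12  -0.29  87.63] F [-0.5  0.1 -0.5] w 0.3
turn deg/4 [ 0.22 -0.07 -0.22]
0.19,-0.08,0.93,0,0,-0.07,1,0.18,-0.07,0.93,0,0,-0.07,1,0.19,-0.07,0.93,0,0,-0.07,1
end [470.1  15.   42. ] 88.5 3
```

step_arm(moves=[0.1, 0, 0.9, 0.2, 0, -0.2, 1, 0.1, 0, 0.9, 0, 0, 0, 1, 0.1, 0, 0.8, 0, 0, 0, 1, 0.3, 0, 0.2, 0, 0, 0, 1, 0.5, 0, 0, 0, 0, 0, 1, 0.5, 0, 0, 0, 0, 0, 1, 0.5, 0, 0, 0, 0, 0, 1, 0.5, 0, 0, 0, 0, 0, 1])

```text
time: 21.73
tool_pos: [477.0, 57.1, 40.7]
tcp_rot: [3.141, -0.005, 1.521]
contact_force: [0.2, -1.5, -1.4]
grip_width: 0.5
```

step_arm(moves=[0.5, 0, 0, 0, 0, 0, 1, 0.5, 0, 0, 0, 0, 0, 1, 0.5, 0, 0, 0, 0, 0, 1, 0.5, 0, 0, 0, 0, 0, 1, 0.5, 0, 0, 0, 0, 0, 1, 0.5, 0, 0, 0, 0, 0, 1, 0.4, 0, 0, 0, 0, 0, 1, 0.3, 0, 0, 0, 0, 0, 1])

```text
time: 22.4
tool_pos: [480.9, 141.3, 43.3]
tcp_rot: [3.139, -0.004, 1.524]
contact_force: [-0.7, -2.1, 0.3]
grip_width: 0.4
```

```bash
python3 - <<'E'
from h import *
st();fix(88.5);
im=capture('scene'); crop('scene',165,150,325,270,5,'s18',im)
E
```

```text
t 22.4 pos [480.9 141.3  43.3] rpy [179.83  -0.24  87.3 ] F [-0.7 -2.1  0.3] w 0.4
turn deg/4 [ 0.04 -0.06 -0.3 ]
```

View pics/s18.png

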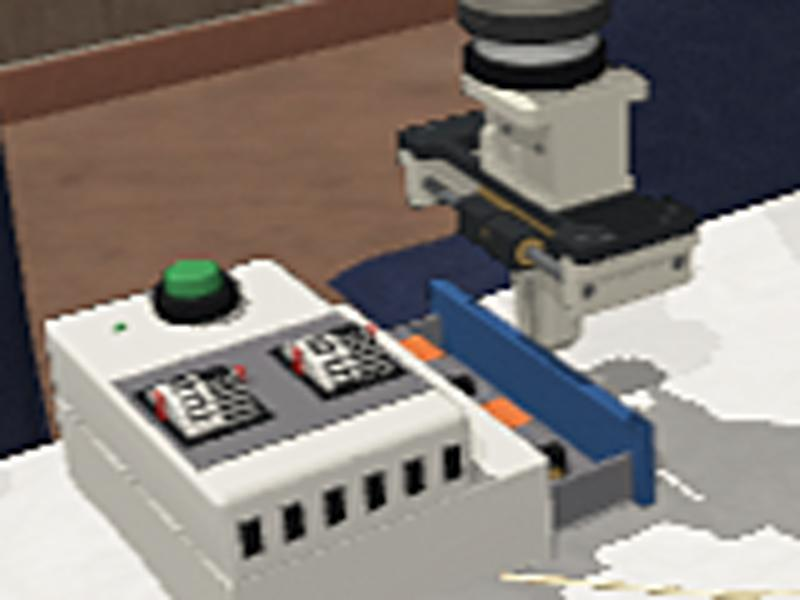

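step_arm(moves=[0.4, 0.1, 0, 0, 0, -0.3, 1, 0.4, 0.1, 0, 0, 0, 0, 1, 0.4, 0.1, 0, 0, 0, 0, 1, 0.4, 0, 0, 0, 0, 0, 1, 0.3, 0, 0, 0, 0, 0, 1, 0.3, 0, 0, 0, 0, 0, 1, 0.2, 0, 0, 0, 0, 0, 1, 0.2, 0, 0, 0, 0, 0, 1])

```text
time: 23.12
tool_pos: [489.1, 198.5, 43.4]
tcp_rot: [3.139, -0.004, 1.546]
contact_force: [-0.4, -1.1, -0.7]
grip_width: 0.3
```

step_arm(moves=[0.2, 0, 0, 0, 0, 0, 1, 0.2, 0, 0, 0, 0, 0, 1, 0.2, 0, 0, 0, 0, 0, 1, 0.2, 0, 0, 0, 0, 0, 1])

```text
time: 23.45
tool_pos: [489.3, 202.6, 43.6]
tcp_rot: [-3.14, 0.019, 1.552]
contact_force: [0.7, -21.7, 5.1]
grip_width: 0.4
```

step_arm(moves=[-0.5, 0, 0, 0, 0, 0, 1, -0.8, 0, -0.2, 0, 0, 0, 1, -0.5, 0, -0.9, 0, 0, 0, 1, 0, 0, -0.9, 0, 0, 0, 1, 0, 0, -0.9, 0, 0, 0, 1, 0, 0, -0.9, 0, 0, 0, 1, 0, 0, -0.9, 0, 0, 0, 1, 0, 0, 0, 0, 0, 0, 1])

```text
time: 24.12
tool_pos: [489.6, 165.6, 141.8]
tcp_rot: [-3.141, 0.017, 1.548]
contact_force: [0.2, 0.5, 0.4]
grip_width: 0.3
```

```bash
python3 - <<'E'
from h import *
st();fix(89);
im=capture('scene'); crop('scene',165,170,325,290,5,'s19',im)
im=capture('top'); crop('top',185,130,325,260,5,'t19',im)
E
```

```text
t 24.12 pos [489.6 165.6 141.8] rpy [-179.96    0.99   88.71] F [0.2 0.5 0.4] w 0.3
turn deg/4 [-0.01  0.25 -0.07]
```

View pics/s19.png

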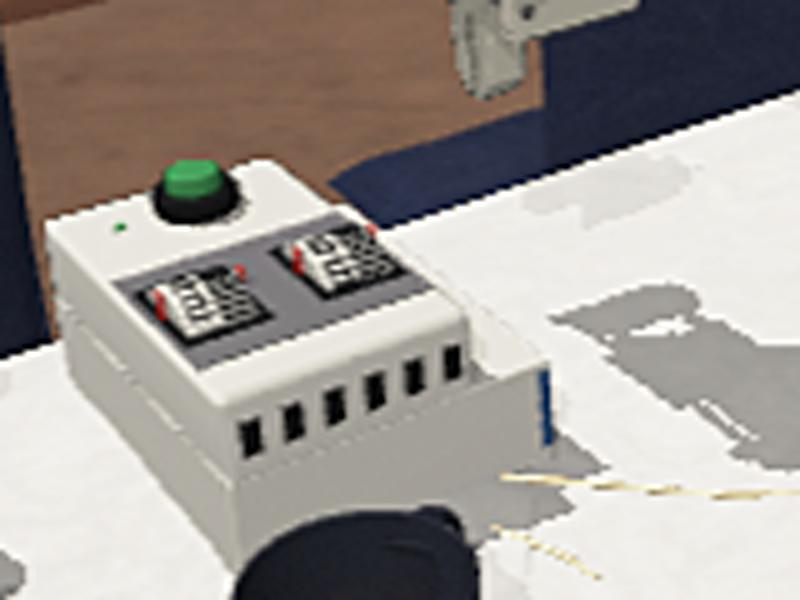

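View pics/t19.png

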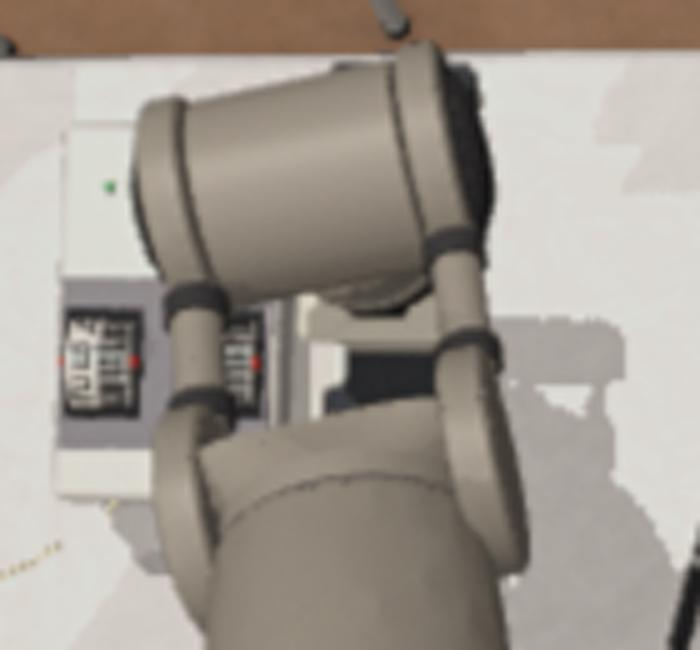

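```bash
python3 - <<'E'
from h import *
plan([(432,283,142,89),(432,283,122,89)],1)
E
```

```text
0.83,-0.42,-0.02,0,0,-0.01,1,0.83,-0.42,-0.02,0,0,-0.01,1,0.83,-0.42,-0.02,0,0,-0.01,1,0.84,-0.41,-0.02,0,0,-0.01,1,0.83,-0.42,-0.03,0,0,-0.01,1,0.84,-0.41,-0.02,0,0,-0.01,1,0.83,-0.41,-0.03,0,0,-0.01,1,0,-0,0.5,0,0,0,1
0,-0,0.5,0,0,0,1
end [432.1 283.  122. ] 89.0 9
```

step_arm(moves=[0.9, 0.4, 0, 0, 0.2, 0, 1, 0.9, 0.4, 0, 0, 0, 0, 1, 0.9, 0.4, 0, 0, 0, 0, 1, 0.9, 0.4, 0, 0, 0, 0, 1, 0.9, 0.5, 0, 0, 0, 0, 1, 0.8, 0.4, 0, 0, 0, 0, 1, 0.2, 0, 0.2, 0, 0, 0, 1, 0, 0, 0, 0, 0, 0, 1])

```text
time: 24.88
tool_pos: [536.8, 277.0, 120.8]
tcp_rot: [-3.119, 0.008, 1.546]
contact_force: [-0.8, -0.3, 0.0]
grip_width: 0.4
```

```bash
python3 - <<'E'
from h import *
st();fix(89);plan([(432,283,120,89)],1)
im=capture('scene'); crop('scene',165,150,325,270,5,'s20',im)
E
```

```text
t 24.88 pos [536.8 277.  120.8] rpy [-178.73    0.46   88.59] F [-0.8 -0.3  0. ] w 0.4
turn deg/4 [-0.32  0.11 -0.1 ]
0.03,-0.87,0.01,0,0,-0.02,1,0.03,-0.87,0.01,0,0,-0.02,1,0.03,-0.88,0.01,0,0,-0.02,1,0.03,-0.87,0,0,0,-0.02,1,0.03,-0.88,0.01,0,0,-0.02,1,0.04,-0.87,0,0,0,-0.02,1
end [432.1 283.  120. ] 89.1 6
```

View pics/s20.png

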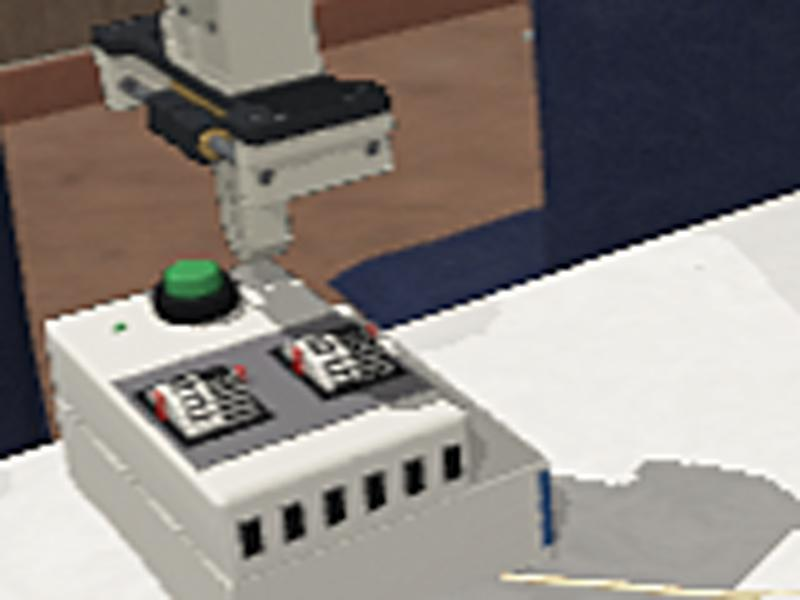

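step_arm(moves=[0, -0.2, -0.7, -0.3, 0.1, 0, 1, 0, -0.8, -0.2, 0, 0, 0, 1, 0, -0.9, 0, 0, 0, 0, 1, 0, -0.9, 0, 0, 0, 0, 1, 0, -0.9, 0, 0, 0, 0, 1, 0.1, -0.8, 0, 0, 0, 0, 1, 0.1, -0.5, 0, 0, 0, 0, 1, 0, 0, 0, 0, 0, 0, 1])

```text
time: 25.6
tool_pos: [427.4, 274.0, 135.0]
tcp_rot: [-3.131, 0.007, 1.54]
contact_force: [-0.4, 0.5, 0.1]
grip_width: 0.2
```

```bash
python3 - <<'E'
from h import *
st();fix(89);plan([(432,283,120,89)],1)
E
```

```text
t 25.6 pos [427.4 274.  135. ] rpy [-179.39    0.41   88.22] F [-0.4  0.5  0.1] w 0.2
turn deg/4 [-0.15  0.1  -0.2 ]
0.46,0.22,0.75,0,0,-0.19,1
end [432.1 283.  120. ] 89.0 1
```

step_arm(moves=[0.3, 0.1, 0.3, -0.15, 0.1, -0.2, 1, 0.2, 0.1, 0.3, 0, 0, 0, 1, 0, 0, 0, 0, 0, 0, 1, 0, 0, 0, 0, 0, 0, 1])

```text
time: 25.93
tool_pos: [431.9, 281.4, 122.4]
tcp_rot: [-3.142, 0.001, 1.552]
contact_force: [0.4, -0.4, -1.4]
grip_width: 0.3
```

```bash
python3 - <<'E'
from h import *
st();fix(89);plan([(432,283,113,89)],1)
im=capture('scene'); crop('scene',175,180,275,260,7,'s21',im)
E
```

```text
t 25.93 pos [431.9 281.4 122.4] rpy [-1.800e+02  5.000e-02  8.892e+01] F [ 0.4 -0.4 -1.4] w 0.3
turn deg/4 [-0.    0.01 -0.02]
0.08,0,0.47,0,0,-0.02,1
end [431.9 283.  113. ] 89.0 1
```

View pics/s21.png

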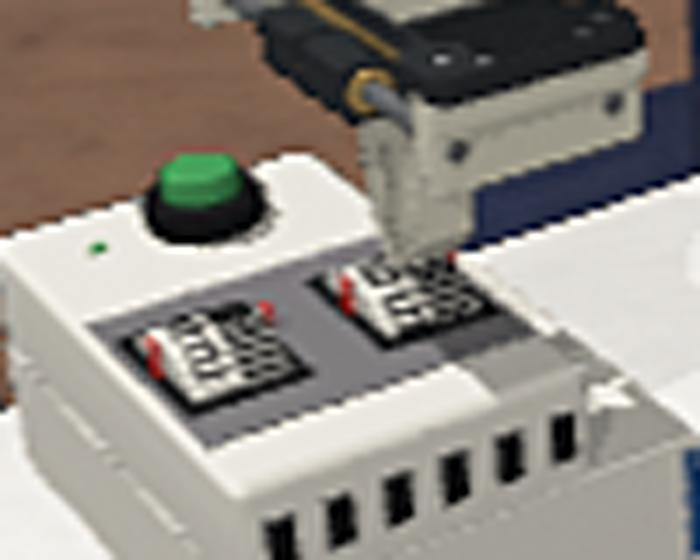

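step_arm(moves=[0.1, 0, 0.3, 0, 0, 0, 1, 0, 0, 0.15, 0, 0, 0, 1, 0, 0, 0, 0, 0, 0, 1])

```text
time: 26.23
tool_pos: [432.9, 283.2, 112.7]
tcp_rot: [3.141, 0.001, 1.55]
contact_force: [-0.7, 0.9, 0.9]
grip_width: 0.3
```

step_arm(moves=[0, 0.3, 0, 0, 0, 0, 1, 0, 0, 0, 0, 0, 0, 1])

```text
time: 26.4
tool_pos: [439.3, 283.1, 112.8]
tcp_rot: [-3.142, 0.001, 1.55]
contact_force: [0.7, 0.1, 3.7]
grip_width: 0.6
```

```bash
python3 - <<'E'
from h import *
st();
im=capture('scene'); crop('scene',175,180,275,260,7,'s22',im);st()
E
```

```text
t 26.4 pos [439.3 283.1 112.8] rpy [-1.800e+02  4.000e-02  8.884e+01] F [0.7 0.1 3.7] w 0.6
t 26.45 pos [439.  283.1 112.8] rpy [-1.800e+02  4.000e-02  8.884e+01] F [ 0.4 -0.6  3.4] w 0.2
```

View pics/s22.png

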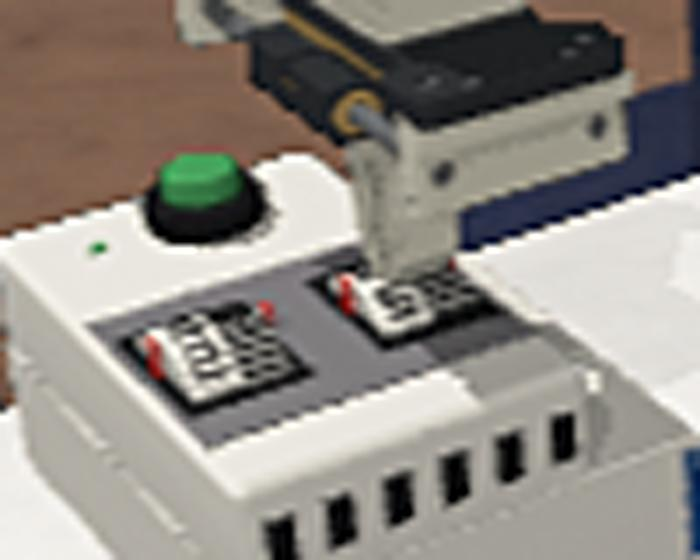

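step_arm(moves=[0, 0.25, 0.03, 0, 0, 0, 1, 0, 0.25, 0.03, 0, 0, 0, 1, 0, 0.25, 0, 0, 0, 0, 1, 0, 0, 0, 0, 0, 0, 1])

```text
time: 26.78
tool_pos: [456.2, 282.7, 112.6]
tcp_rot: [3.14, 0.0, 1.551]
contact_force: [0.8, -0.1, 1.8]
grip_width: 0.6
```

```bash
python3 - <<'E'
from h import *
st();
im=capture('scene'); crop('scene',175,180,275,260,7,'s23',im);st()
im=capture('top'); crop('top',185,180,250,230,10,'t23',im)
E
```

```text
t 26.78 pos [456.2 282.7 112.6] rpy [1.799e+02 2.000e-02 8.884e+01] F [ 0.8 -0.1  1.8] w 0.6
t 26.83 pos [456.  282.7 112.6] rpy [1.7989e+02 2.0000e-02 8.8840e+01] F [ 2.6 -0.2  2.2] w 0.2
```

View pics/s23.png

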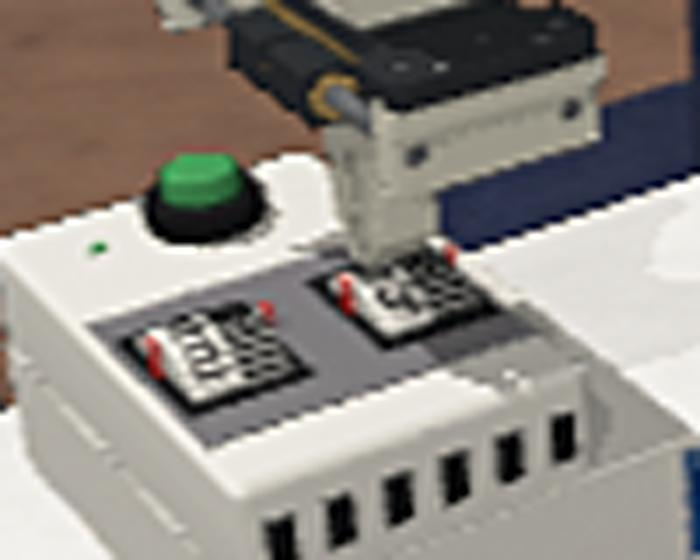

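View pics/t23.png

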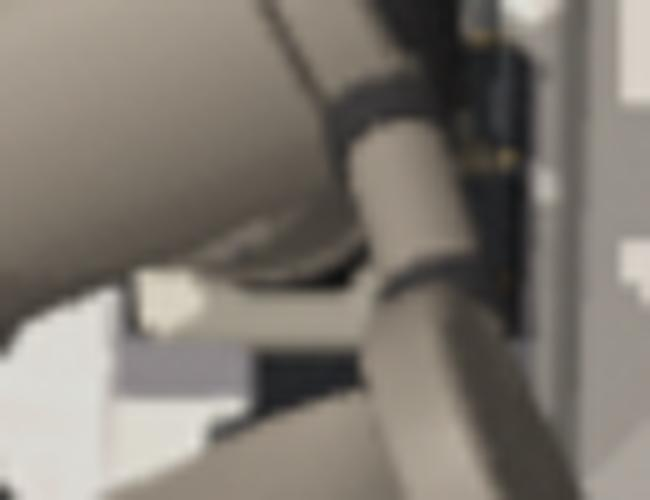

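step_arm(moves=[0, 0, -0.5, 0, 0, 0, 1, 0, -0.6, 0, 0, 0, 0, 1, 0, -0.6, 0, 0, 0, 0, 1, 0, 0, 0.2, 0, 0, 0, 1, 0, 0, 0.2, 0, 0, 0, 1, 0, 0, 0, 0, 0, 0, 1])

```text
time: 27.38
tool_pos: [429.4, 283.1, 115.0]
tcp_rot: [-3.141, 0.001, 1.551]
contact_force: [-0.6, -0.5, 0.2]
grip_width: 0.6
```

```bash
python3 - <<'E'
from h import *
st();
im=capture('scene'); crop('scene',175,180,275,260,7,'s24',im);st()
E
```

```text
t 27.38 pos [429.4 283.1 115. ] rpy [-1.7998e+02  5.0000e-02  8.8860e+01] F [-0.6 -0.5  0.2] w 0.6
t 27.43 pos [429.7 283.2 115.3] rpy [1.800e+02 5.000e-02 8.886e+01] F [ 0.1 -0.2  0.4] w 0.3
```

View pics/s24.png

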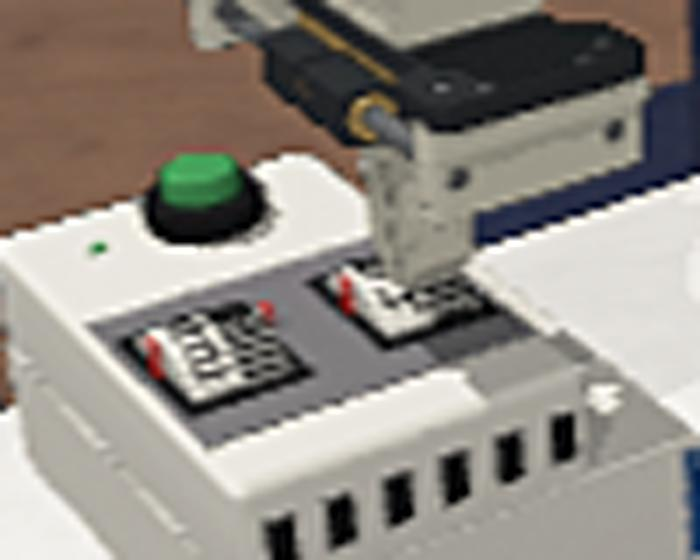

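step_arm(moves=[0, 0, 0.2, 0, 0, 0, 1, 0, 0.3, 0.03, 0, 0, 0, 1, 0, 0.3, 0.03, 0, 0, 0, 1, 0, 0.3, 0.03, 0, 0, 0, 1, 0, 0.3, 0, 0, 0, 0, 1, 0, 0, 0, 0, 0, 0, 1])

```text
time: 27.93
tool_pos: [458.9, 282.8, 110.9]
tcp_rot: [3.137, -0.0, 1.551]
contact_force: [0.0, -1.1, 3.4]
grip_width: 0.3
```

step_arm(moves=[0, 0, -0.5, 0, 0, 0, 1, 0, -0.6, -0.6, 0, 0, 0, 1, 0, -0.8, -0.6, 0, 0, 0, 1, 0, -0.8, 0, 0, 0, 0, 1, 0, -0.8, 0, 0, 0, 0, 1, 0, 0, 0, 0, 0, 0, 1])

```text
time: 28.43
tool_pos: [398.7, 283.4, 147.3]
tcp_rot: [3.138, -0.0, 1.548]
contact_force: [-0.9, -0.4, 0.4]
grip_width: 0.5
```

```bash
python3 - <<'E'
from h import *
st();
im=capture('scene'); crop('scene',175,190,275,260,8,'s25',im)
im=capture('top'); crop('top',190,180,250,225,13,'t25',im);st()
E
```

```text
t 28.43 pos [398.7 283.4 147.3] rpy [ 1.7978e+02 -1.0000e-02  8.8670e+01] F [-0.9 -0.4  0.4] w 0.5
t 28.53 pos [401.3 283.6 147.4] rpy [ 1.7964e+02 -5.0000e-02  8.8650e+01] F [ 0.  -0.4 -0. ] w 0.1
```

View pics/s25.png

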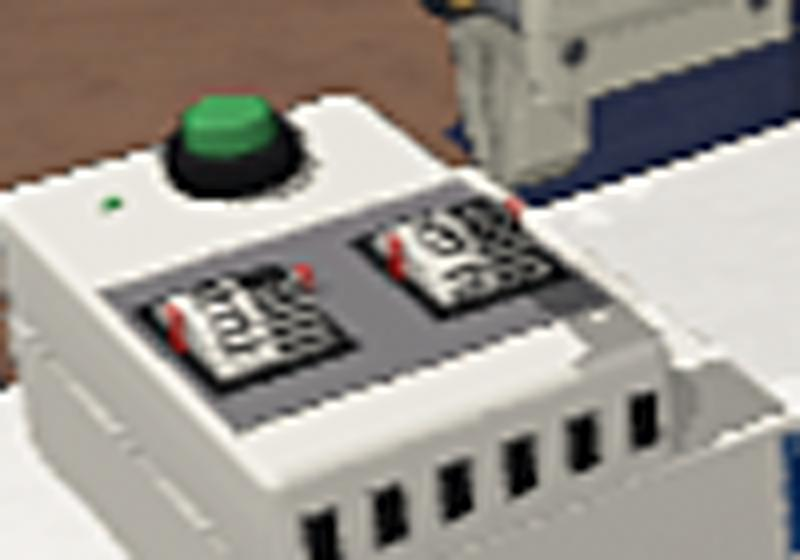

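View pics/t25.png

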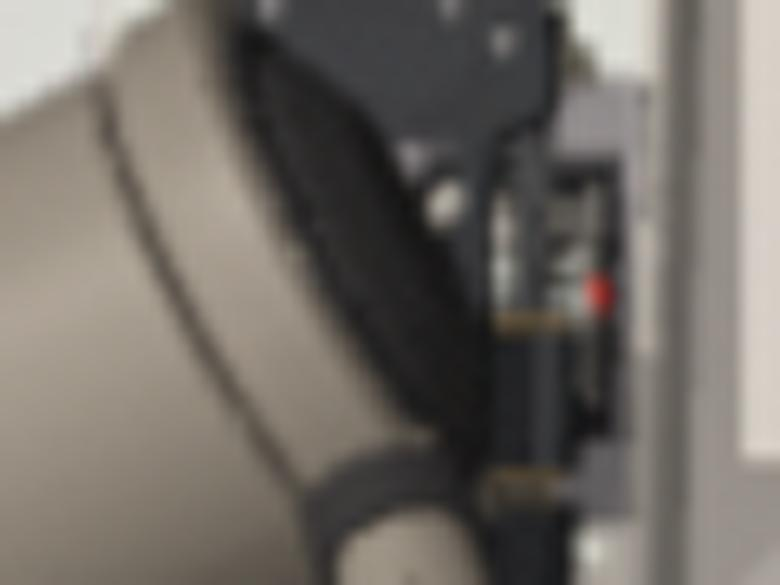

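step_arm(moves=[-1, 0, 0, 0, 0, 0, 1, -1, 0, 0, 0, 0, 0, 1, -1, 0, 0, 0, 0, 0, 1, -1, 0, 0, 0, 0, 0, 1, -1, 0, 0, 0, 0, 0, 1, -1, 0, 0, 0, 0, 0, 1, -0.5, 0, 0, 0, 0, 0, 1, 0, 0, 0, 0, 0, 0, 1])

```text
time: 29.2
tool_pos: [406.3, 148.6, 147.8]
tcp_rot: [3.13, -0.002, 1.548]
contact_force: [-0.1, 1.0, -0.2]
grip_width: 0.2
```

```bash
python3 - <<'E'
from h import *
st();
im=capture('top'); crop('top',192,184,244,222,15,'t26',im);cv2.imwrite('pics/t26full.png',im[:,:,::-1])
im=capture('scene'); crop('scene',185,205,255,250,11,'s26',im)
E
```

```text
t 29.2 pos [406.3 148.6 147.8] rpy [ 1.7934e+02 -1.1000e-01  8.8700e+01] F [-0.1  1.  -0.2] w 0.2
```

View pics/t26.png

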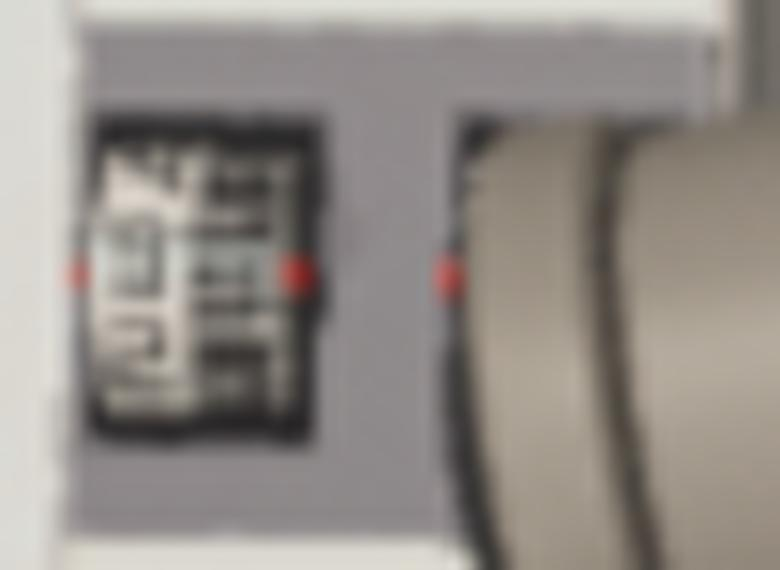

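View pics/s26.png

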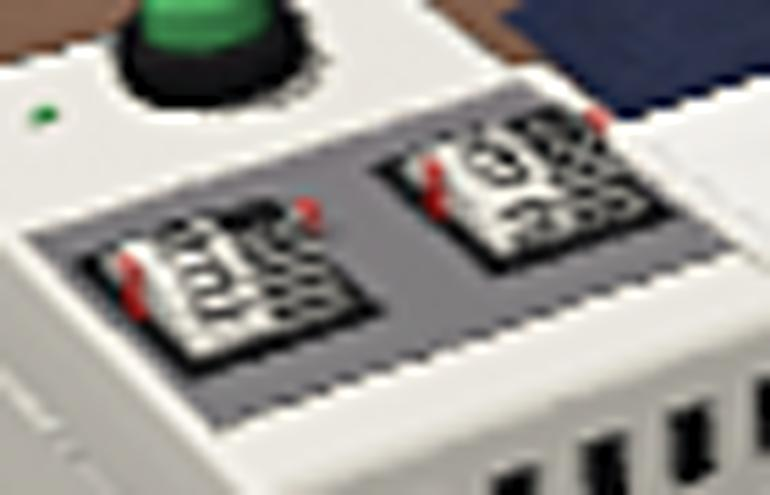

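step_arm(moves=[-1, 0, 0, 0, 0, 0, 1, -1, 0, 0, 0, 0, 0, 1, -1, 0, 0, 0, 0, 0, 1, -0.7, 0, 0, 0, 0, 0, 1, 0, 0, 0, 0, 0, 0, 1])

```text
time: 29.72
tool_pos: [407.6, 77.5, 147.8]
tcp_rot: [3.128, -0.004, 1.554]
contact_force: [0.6, 0.8, 0.3]
grip_width: 0.4
```

```bash
python3 - <<'E'
from h import *
st();
im=capture('top'); crop('top',192,184,244,222,15,'t27',im)
E
```

```text
t 29.72 pos [407.6  77.5 147.8] rpy [179.2   -0.24  89.06] F [0.6 0.8 0.3] w 0.4
```

View pics/t27.png

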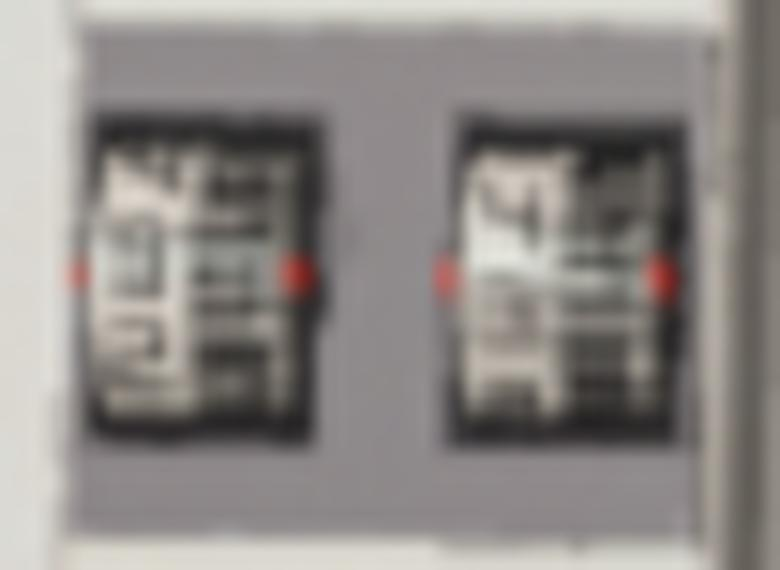

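```bash
python3 - <<'E'
from h import *
st();fix(89);plan([(433,283,135,89)],1)
E
```

```text
t 29.77 pos [407.7  78.4 147.8] rpy [179.2   -0.27  89.04] F [0.6 0.3 0.2] w 0.5
turn deg/4 [ 0.2  -0.07  0.01]
0.93,0.1,0.06,0,0,0,1,0.93,0.1,0.06,0,0,0,1,0.93,0.1,0.06,0,0,0,1,0.93,0.1,0.06,0,0,0,1,0.93,0.1,0.06,0,0,0,1,0.93,0.1,0.06,0,0,0,1,0.93,0.1,0.06,0,0,0,1,0.94,0.1,0.06,0,0,0,1
0.93,0.1,0.05,0,0,0,1,0.94,0.1,0.06,0,0,0,1,0.93,0.1,0.05,0,0,0,1
end [433.1 283.  135. ] 89.0 11
```

step_arm(moves=[0.95, 0.1, 0, 0.2, -0.1, 0, 1, 0.95, 0.1, 0, 0, 0, 0, 1, 0.95, 0.1, 0, 0, 0, 0, 1, 0.95, 0.1, 0, 0, 0, 0, 1, 0.95, 0.1, 0, 0, 0, 0, 1, 0.95, 0.1, 0, 0, 0, 0, 1, 0.95, 0.1, 0, 0, 0, 0, 1, 0.95, 0.1, 0, 0, 0, 0, 1])

```text
time: 30.43
tool_pos: [427.2, 244.7, 147.7]
tcp_rot: [3.141, 0.0, 1.554]
contact_force: [1.3, 0.6, -0.3]
grip_width: 0.8
```

step_arm(moves=[0.95, 0.1, 0.1, 0, 0, 0, 1, 0.7, 0.1, 0.1, 0, 0, 0, 1, 0.2, 0, 0.2, 0, 0, 0, 1, 0, 0, 0.2, 0, 0, 0, 1, 0, 0, 0, 0, 0, 0, 1])

```text
time: 30.85
tool_pos: [429.5, 293.8, 134.1]
tcp_rot: [3.141, -0.002, 1.564]
contact_force: [-1.0, -0.1, -0.9]
grip_width: 0.1
```

```bash
python3 - <<'E'
from h import *
st();fix(89);plan([(433,283,113,89)],1)
E
```

```text
t 30.85 pos [429.5 293.8 134.1] rpy [ 1.7999e+02 -1.3000e-01  8.9590e+01] F [-1.  -0.1 -0.9] w 0.1
turn deg/4 [ 0.   -0.03  0.15]
-0.27,0.09,0.53,0,0,0.07,1,-0.27,0.09,0.52,0,0,0.07,1
end [433.  282.9 113.1] 89.0 2
```

step_arm(moves=[-0.3, 0.05, 0.3, 0, 0, 0.1, 1, -0.2, 0.05, 0.3, 0, 0, 0, 1, 0, 0, 0.2, 0, 0, 0, 1, 0, 0, 0.05, 0, 0, 0, 1, 0, 0, 0, 0, 0, 0, 1])

```text
time: 31.27
tool_pos: [430.7, 280.1, 114.7]
tcp_rot: [-3.14, -0.001, 1.553]
contact_force: [-0.7, 0.4, -0.0]
grip_width: 0.2
```

step_arm(moves=[0.1, 0.1, 0.1, 0, 0, 0, 1, 0, 0.05, 0.05, 0, 0, 0, 1, 0, 0, 0, 0, 0, 0, 1])

```text
time: 31.52
tool_pos: [434.0, 281.5, 112.0]
tcp_rot: [-3.139, -0.001, 1.551]
contact_force: [-0.8, -0.3, 2.9]
grip_width: 0.8
```

Now roll about 22 mm.

step_arm(moves=[0, 0.25, 0, 0, 0, 0, 1, 0, 0.25, 0.03, 0, 0, 0, 1, 0, 0.25, 0, 0, 0, 0, 1, 0, 0.2, 0, 0, 0, 0, 1, 0, 0, 0, 0, 0, 0, 1])

```text
time: 31.93
tool_pos: [456.3, 281.1, 112.8]
tcp_rot: [3.141, -0.001, 1.552]
contact_force: [-0.5, -0.0, 1.7]
grip_width: -0.2
```

```bash
python3 - <<'E'
from h import *
st()
im=capture('scene'); crop('scene',185,205,255,250,11,'s28',im)
E
```

```text
t 31.93 pos [456.3 281.1 112.8] rpy [ 1.7994e+02 -6.0000e-02  8.8920e+01] F [-0.5 -0.   1.7] w -0.2
```

View pics/s28.png

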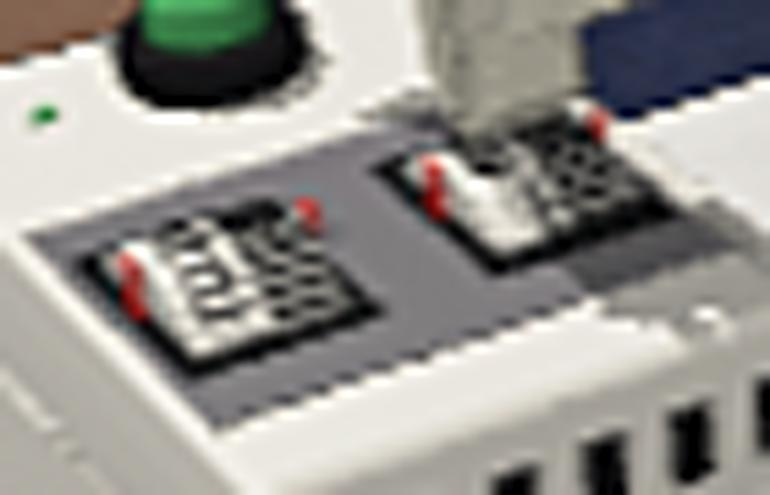

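step_arm(moves=[0, 0, -0.6, 0, 0, 0, 1, 0.6, 0, -0.2, 0, 0, 0, 1, 0.9, 0, 0, 0, 0, 0, 1, 0.9, 0, 0, 0, 0, 0, 1, 0.8, 0.1, 0, 0, 0, 0, 1, 0, 0, 0, 0, 0, 0, 1, 0, 0, 0, 0, 0, 0, 1])

```text
time: 32.57
tool_pos: [458.8, 350.7, 127.2]
tcp_rot: [-3.141, -0.003, 1.55]
contact_force: [-0.3, -0.4, -0.1]
grip_width: 0.5
```

```bash
python3 - <<'E'
from h import *
st();fix(89);plan([(459,351,120,89)],1)
im=capture('scene'); crop('scene',185,205,255,250,11,'s29',im)
E
```

```text
t 32.57 pos [458.8 350.7 127.2] rpy [-1.7995e+02 -1.6000e-01  8.8800e+01] F [-0.3 -0.4 -0.1] w 0.5
turn deg/4 [-0.01 -0.04 -0.05]
0.01,0.01,0.36,0,0,-0.05,1
end [459.  350.9 120. ] 89.0 1
```

View pics/s29.png

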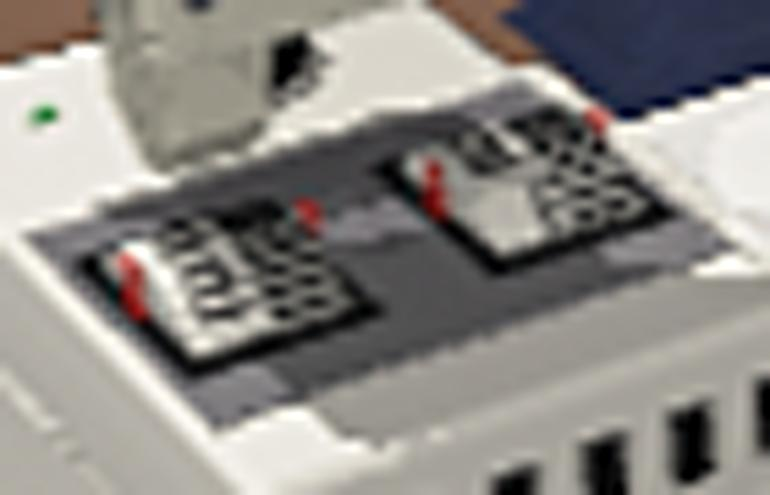

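step_arm(moves=[0, 0, 0.4, 0, 0, 0, 1, 0, 0, 0.3, 0, 0, 0, 1, 0, 0, 0.05, 0, 0, 0, 1, 0, 0, 0, 0, 0, 0, 1])

```text
time: 32.95
tool_pos: [459.1, 350.2, 110.9]
tcp_rot: [3.141, -0.005, 1.548]
contact_force: [0.3, 2.3, 4.1]
grip_width: 0.4
```

step_arm(moves=[0, -0.25, 0, 0, 0, 0, 1, 0, -0.25, 0, 0, 0, 0, 1, 0, -0.25, 0, 0, 0, 0, 1, 0, -0.25, 0, 0, 0, 0, 1, 0, -0.2, 0, 0, 0, 0, 1, 0, 0, 0, 0, 0, 0, 1])

```text
time: 33.45
tool_pos: [434.1, 350.3, 112.8]
tcp_rot: [3.137, -0.007, 1.546]
contact_force: [1.0, 0.6, 1.4]
grip_width: 0.4
```

Lift, return, press, second stroke.

step_arm(moves=[0, 0, -0.6, 0, 0, 0, 1, 0, 0.6, 0, 0, 0, 0, 1, 0, 0.6, 0, 0, 0, 0, 1, 0, 0, 0.3, 0, 0, 0, 1, 0, 0, 0.25, 0, 0, 0, 1, 0, 0, 0, 0, 0, 0, 1])

```text
time: 33.95
tool_pos: [456.9, 347.9, 110.1]
tcp_rot: [-3.14, -0.002, 1.548]
contact_force: [1.4, 1.4, 4.8]
grip_width: 0.3
```

```bash
python3 - <<'E'
from h import *
st();fix(89)
im=capture('scene'); crop('scene',185,205,255,250,11,'s30',im)
E
```

```text
t 33.95 pos [456.9 347.9 110.1] rpy [-1.799e+02 -1.200e-01  8.867e+01] F [1.4 1.4 4.8] w 0.3
turn deg/4 [-0.03 -0.03 -0.08]
```

View pics/s30.png

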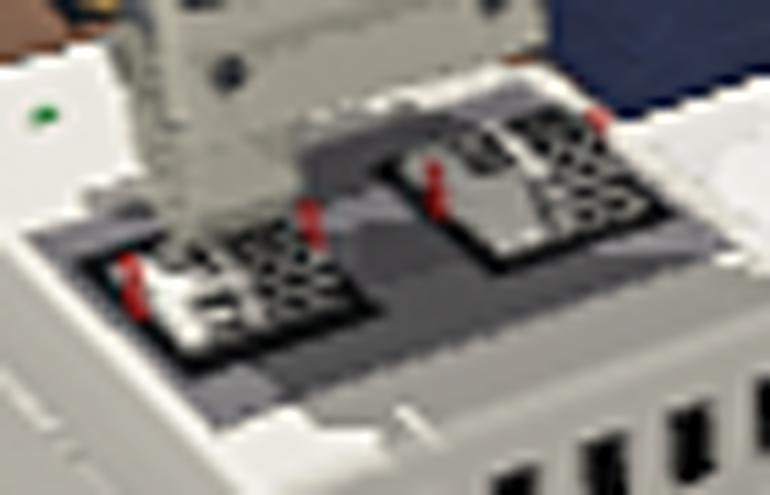

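step_arm(moves=[0, -0.25, 0, 0, 0, 0, 1, 0, -0.25, 0, 0, 0, 0, 1, 0, -0.25, 0, 0, 0, 0, 1, 0, -0.25, 0, 0, 0, 0, 1, 0, -0.1, 0, 0, 0, 0, 1, 0, 0, 0, 0, 0, 0, 1])

```text
time: 34.5
tool_pos: [433.8, 348.6, 111.8]
tcp_rot: [3.139, -0.003, 1.548]
contact_force: [0.2, 0.6, 1.9]
grip_width: 0.6
```

step_arm(moves=[0, 0, -0.6, 0, 0, 0, 1, -0.7, 0, -0.4, 0, 0, 0, 1, -1, 0, 0, 0, 0, 0, 1, -1, 0, 0, 0, 0, 0, 1, -1, 0, 0, 0, 0, 0, 1, -1, 0, 0, 0, 0, 0, 1, -1, 0, 0, 0, 0, 0, 1, -1, 0, 0, 0, 0, 0, 1])

```text
time: 35.17
tool_pos: [425.4, 206.6, 129.1]
tcp_rot: [-3.134, 0.003, 1.556]
contact_force: [-0.3, -0.5, -0.3]
grip_width: 0.5
```

step_arm(moves=[-1, 0, 0, 0, 0, 0, 1, -1, 0, 0, 0, 0, 0, 1, -1, 0, 0, 0, 0, 0, 1, -1, 0, 0, 0, 0, 0, 1, -1, 0, 0, 0, 0, 0, 1, -0.8, 0, 0, 0, 0, 0, 1, 0, 0, 0, 0, 0, 0, 1])

```text
time: 35.75
tool_pos: [416.3, 76.7, 127.3]
tcp_rot: [-3.124, 0.007, 1.552]
contact_force: [0.3, 1.0, 0.5]
grip_width: 0.2
```

```bash
python3 - <<'E'
from h import *
st()
im=capture('scene'); crop('scene',185,205,255,250,11,'s31',im)
im=capture('top'); crop('top',192,184,244,222,15,'t31',im)
E
```

```text
t 35.75 pos [416.3  76.7 127.3] rpy [-178.98    0.4    88.95] F [0.3 1.  0.5] w 0.2
```

View pics/s31.png

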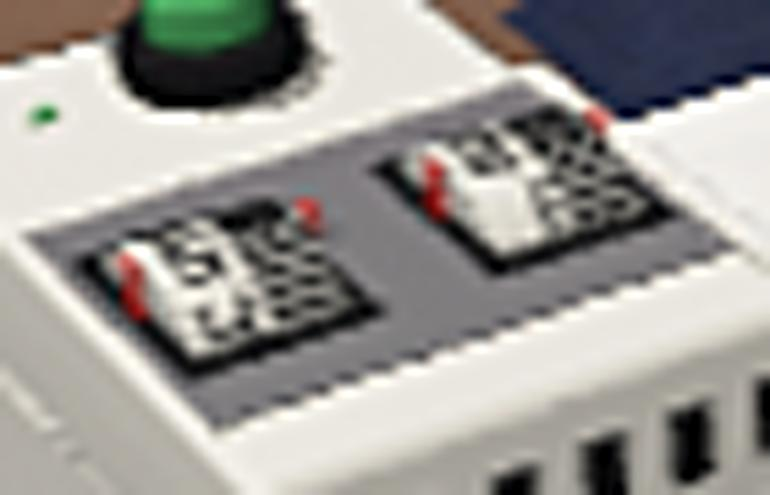

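View pics/t31.png

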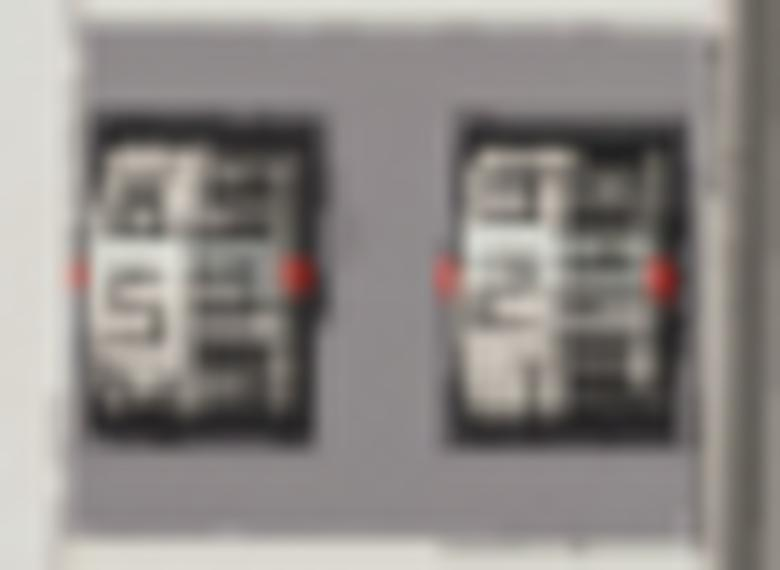

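```bash
python3 - <<'E'
from h import *
st();fix(89);plan([(457,351,127,89)],1)
im=cv2.imread('pics/t31.png')
E
```

```text
t 35.85 pos [416.6  78.7 127.4] rpy [-179.01    0.35   88.96] F [-0.1 -0.3  0.2] w 0.6
turn deg/4 [-0.25  0.09 -0.01]
0.98,0.13,0,0,0,-0,1,0.97,0.13,0,0,0,-0,1,0.98,0.13,0,0,0,-0,1,0.97,0.13,0,0,0,-0,1,0.98,0.13,0,0,0,-0,1,0.97,0.12,0,0,0,-0,1,0.98,0.13,0,0,0,-0,1,0.97,0.12,0,0,0,-0,1
0.98,0.13,0,0,0,-0,1,0.97,0.12,0,0,0,-0,1,0.98,0.13,0.01,0,0,-0,1,0.97,0.12,0,0,0,-0,1,0.98,0.13,0.01,0,0,-0,1,0.97,0.12,0,0,0,-0,1
end [457. 351. 127.] 89.0 14
```

step_arm(moves=[0.95, 0.15, 0, -0.25, 0.1, 0, 1, 0.95, 0.15, 0, 0, 0, 0, 1, 0.95, 0.15, 0, 0, 0, 0, 1, 0.95, 0.1, 0, 0, 0, 0, 1, 0.95, 0.1, 0, 0, 0, 0, 1, 0.95, 0.1, 0, 0, 0, 0, 1, 0.95, 0.1, 0, 0, 0, 0, 1, 0.95, 0.1, 0, 0, 0, 0, 1])

```text
time: 36.52
tool_pos: [435.3, 239.3, 126.3]
tcp_rot: [-3.138, -0.001, 1.552]
contact_force: [0.2, -0.4, -1.0]
grip_width: 0.5
```

step_arm(moves=[0.95, 0.15, 0, 0, 0, 0, 1, 0.95, 0.15, 0, 0, 0, 0, 1, 0.95, 0.1, 0, 0, 0, 0, 1, 0.9, 0.1, 0, 0, 0, 0, 1, 0.5, 0, 0, 0, 0, 0, 1, 0, 0, 0, 0, 0, 0, 1, 0, 0, 0, 0, 0, 0, 1])

```text
time: 37.1
tool_pos: [441.2, 337.1, 124.2]
tcp_rot: [-3.134, -0.001, 1.564]
contact_force: [-0.3, 0.3, -0.0]
grip_width: 0.7
```

```bash
python3 - <<'E'
from h import *
st();fix(89);plan([(455,351,120,89)],1)
E
```

```text
t 37.1 pos [441.2 337.1 124.2] rpy [-1.7956e+02 -6.0000e-02  8.9640e+01] F [-0.3  0.3 -0. ] w 0.7
turn deg/4 [-0.11 -0.02  0.16]
0.35,0.34,0.1,0,0,0.08,1,0.35,0.34,0.11,0,0,0.08,1
end [454.9 351.  120. ] 89.0 2
```

step_arm(moves=[0.35, 0.35, 0, -0.1, 0, 0.15, 1, 0.3, 0.3, 0.1, 0, 0, 0, 1, 0, 0, 0, 0, 0, 0, 1, 0, 0, 0.2, 0, 0, 0, 1, 0, 0, 0.2, 0, 0, 0, 1, 0, 0, 0, 0, 0, 0, 1])

```text
time: 37.6
tool_pos: [455.9, 348.7, 113.3]
tcp_rot: [-3.141, -0.0, 1.55]
contact_force: [-0.8, 0.5, 2.3]
grip_width: 0.2
```

Press a bit more and roll ~17 mm; then repeat once.

step_arm(moves=[0, 0, 0.07, 0, 0, 0, 1, 0, -0.25, 0.02, 0, 0, 0, 1, 0, -0.25, 0, 0, 0, 0, 1, 0, -0.2, 0, 0, 0, 0, 1, 0, -0.1, 0, 0, 0, 0, 1, 0, 0, 0, 0, 0, 0, 1])

```text
time: 38.1
tool_pos: [440.0, 349.0, 113.4]
tcp_rot: [3.137, -0.003, 1.549]
contact_force: [0.9, 0.4, 1.9]
grip_width: 0.8
```

step_arm(moves=[0, 0, -0.5, 0, 0, 0, 1, 0, 0.4, 0, 0, 0, 0, 1, 0, 0.4, 0, 0, 0, 0, 1, 0, 0, 0.2, 0, 0, 0, 1, 0, 0, 0.2, 0, 0, 0, 1, 0, 0, 0, 0, 0, 0, 1])

```text
time: 38.6
tool_pos: [456.5, 347.7, 114.6]
tcp_rot: [3.14, -0.001, 1.549]
contact_force: [-0.9, 0.2, 1.1]
grip_width: 0.4
```

step_arm(moves=[0, 0, 0.15, 0, 0, 0, 1, 0, -0.25, 0.02, 0, 0, 0, 1, 0, -0.25, 0, 0, 0, 0, 1, 0, -0.2, 0, 0, 0, 0, 1, 0, 0, 0, 0, 0, 0, 1])

```text
time: 39.02
tool_pos: [443.1, 348.1, 111.8]
tcp_rot: [3.136, -0.002, 1.549]
contact_force: [-0.8, -1.4, 3.6]
grip_width: 0.3
```

step_arm(moves=[0, 0, -0.6, 0, 0, 0, 1, -0.7, 0, -0.4, 0, 0, 0, 1, -1, 0, 0, 0, 0, 0, 1, -1, 0, 0, 0, 0, 0, 1, -1, 0, 0, 0, 0, 0, 1, -1, 0, 0, 0, 0, 0, 1, -1, 0, 0, 0, 0, 0, 1, -1, 0, 0, 0, 0, 0, 1])

```text
time: 39.68
tool_pos: [434.3, 207.7, 131.2]
tcp_rot: [3.141, 0.0, 1.556]
contact_force: [0.5, -1.0, 0.0]
grip_width: 0.5
```

step_arm(moves=[-1, 0, 0, 0, 0, 0, 1, -1, 0, 0, 0, 0, 0, 1, -1, 0, 0, 0, 0, 0, 1, -1, 0, 0, 0, 0, 0, 1, -1, 0, 0, 0, 0, 0, 1, -0.8, 0, 0, 0, 0, 0, 1, 0, 0, 0, 0, 0, 0, 1])

```text
time: 40.27
tool_pos: [425.0, 79.1, 130.3]
tcp_rot: [-3.135, 0.003, 1.554]
contact_force: [-0.2, 0.9, -0.5]
grip_width: 0.7
```

```bash
python3 - <<'E'
from h import *
st()
im=capture('top'); crop('top',192,184,244,222,15,'t32',im); cv2.imwrite('pics/t32full.png',im[:,:,::-1])
g=cv2.cvtColor(im,cv2.COLOR_RGB2GRAY).astype(int)
print('tens cols 198-204'); 
for y in range(190,216): print(y,g[y,198:205],'   ',g[y,222:231])
E
```

```text
t 40.27 pos [425.   79.1 130.3] rpy [-1.7963e+02  1.6000e-01  8.9040e+01] F [-0.2  0.9 -0.5] w 0.7
tens cols 198-204
190 [141 140 140 140 140 140 140]     [140 141 141 142 142 142 141 142 142]
191 [108  97  95  94  98 100 100]     [119 107 109 118 122 122 122 122 122]
192 [79 51 49 49 53 55 56]     [104  68  60  67  72  71  72  73  73]
193 [74 56 47 41 40 41 68]     [93 53 65 65 62 61 71 66 49]
194 [ 85 128 101  71  65  54 106]     [ 91  93 155 149 140 140 162 148  90]
195 [100 148 108  82  81  82 142]     [ 98 138 146 124 113 103 135 124  88]
196 [109 155 122 132 123 101 154]     [100 152 144 128 120  97 164 133  88]
197 [135 170 141 128 129 156 171]     [100 152 163 160 152 117 184 146  92]
198 [167 201 197 198 199 203 165]     [113 164 147 135 127 115 173 129  67]
199 [170 171 156 155 153 173 152]     [123 197 206 204 203 202 194 140  95]
200 [193 205 202 199 147 188 157]     [119 203 205 197 194 198 209 169 137]
201 [201 218 219 216 159 199 154]     [116 184 176 162 146 159 190 146 102]
202 [199 217 217 214 162 199 168]     [137 194 184 172 147 151 196 162 128]
203 [196 213 214 2
[... 244 characters left out ...]
    [133 177 186 186 185 187 164 114  88]
207 [142 116 131 143 148 184 149]     [119 181 196 195 182 174 162 113  77]
208 [119 113 122 128 119 148 135]     [107 173 189 188 168 134 149 115  83]
209 [105 113 100 106  92 111 117]     [ 87 162 181 181 174 127 158 117  61]
210 [ 91 135 125 123 125 145 138]     [ 73 137 165 171 169 123 155 118  68]
211 [ 61  90  85  83  87 101  93]     [ 64  91 112 118 116  81 104  78  48]
212 [57 47 44 44 44 46 46]     [61 50 55 56 56 44 52 45 40]
213 [100  85  77  77  69  66  77]     [78 68 64 67 68 63 67 69 71]
214 [131 129 128 129 127 126 128]     [128 128 126 127 129 127 128 128 128]
215 [137 138 139 138 139 138 138]     [139 139 140 139 139 140 140 140 139]
```

View pics/t32.png

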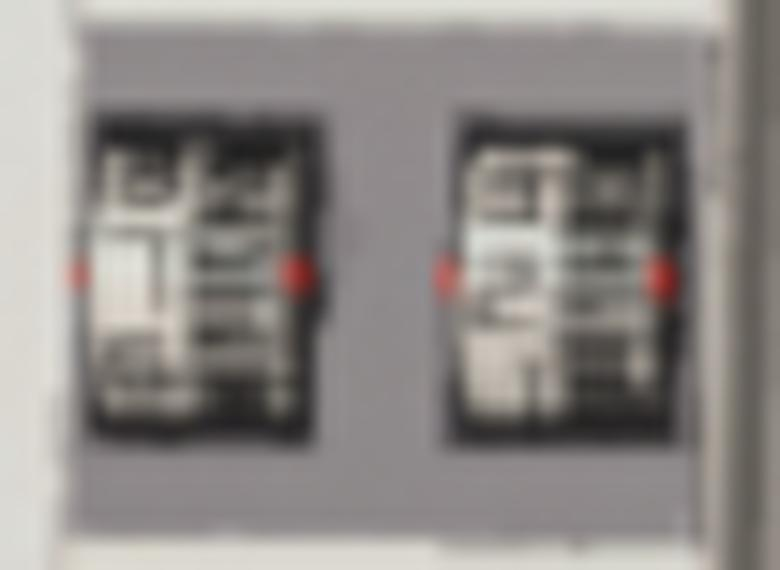

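```bash
cat >> h.py <<'E'
def marks(im):
    f=im.astype(float); r=np.clip(f[...,0]-np.maximum(f[...,1],f[...,2])-15,0,None)
    for x0,x1 in((194,200),(208,215),(218,225),(233,239)):
        s=r[196:208,x0:x1]; ys,xs=np.mgrid[196:208,x0:x1]; print('mark',(s*xs).sum()/s.sum(),(s*ys).sum()/s.sum())
E
python3 - <<'E'
from h import *
im=cv2.imread('pics/t32full.png')[:,:,::-1]
marks(im)
print(w2px('top',[(446,351,115),(445,283,115)]))
st();fix(89);plan([(446,283,127,89)],1)
E
```

```text
mark 196.75 201.7840909090909
mark 211.28187919463087 201.84228187919464
mark 221.34466019417476 202.00485436893203
mark 235.5741935483871 202.1
[[204.33333558 202.04477893]
 [228.92638469 202.07412477]]
t 40.32 pos [425.   80.1 130.3] rpy [-1.7963e+02  1.3000e-01  8.9010e+01] F [-0.7  0.2  0.1] w 0.4
turn deg/4 [-0.09  0.03  0.  ]
0.92,0.08,0.01,0,0,0,1,0.92,0.08,0.02,0,0,0,1,0.92,0.08,0.01,0,0,0,1,0.93,0.08,0.02,0,0,0,1,0.92,0.08,0.01,0,0,0,1,0.93,0.08,0.02,0,0,0,1,0.92,0.08,0.01,0,0,0,1,0.93,0.08,0.02,0,0,0,1
0.92,0.08,0.01,0,0,0,1,0.93,0.08,0.02,0,0,0,1,0.92,0.07,0.01,0,0,0,1
end [445.9 283.  127.1] 89.0 11
```

step_arm(moves=[0.95, 0.1, 0, -0.1, 0, 0, 1, 0.95, 0.1, 0, 0, 0, 0, 1, 0.95, 0.1, 0, 0, 0, 0, 1, 0.95, 0.1, 0, 0, 0, 0, 1, 0.95, 0.1, 0, 0, 0, 0, 1, 0.95, 0.1, 0, 0, 0, 0, 1, 0.95, 0.1, 0, 0, 0, 0, 1, 0.95, 0.1, 0, 0, 0, 0, 1])

```text
time: 40.98
tool_pos: [439.7, 238.4, 129.3]
tcp_rot: [-3.138, 0.002, 1.548]
contact_force: [-0.2, -0.2, 0.5]
grip_width: 0.7
```

step_arm(moves=[0.95, 0.1, 0, 0, 0, 0, 1, 0.5, 0, 0, 0, 0, 0, 1, 0, 0, 0, 0, 0, 0, 1, 0, 0, 0, 0, 0, 0, 1])

```text
time: 41.32
tool_pos: [439.6, 273.7, 128.4]
tcp_rot: [-3.136, 0.001, 1.555]
contact_force: [-0.5, -0.1, -0.2]
grip_width: 0.4
```

```bash
python3 - <<'E'
from h import *
st();fix(89);plan([(444,283,116,89)],1)
E
```

```text
t 41.32 pos [439.6 273.7 128.4] rpy [-1.797e+02  8.000e-02  8.910e+01] F [-0.5 -0.1 -0.2] w 0.4
turn deg/4 [-0.08  0.02  0.03]
0.47,0.21,0.62,0,0,0.03,1
end [443.9 283.1 116. ] 89.0 1
```

step_arm(moves=[0.4, 0.2, 0.2, 0, 0, 0, 1, 0, 0, 0.2, 0, 0, 0, 1, 0, 0, 0.1, 0, 0, 0, 1, 0, 0, 0, 0, 0, 0, 1])

```text
time: 41.65
tool_pos: [443.4, 280.1, 117.2]
tcp_rot: [-3.135, 0.003, 1.554]
contact_force: [0.1, 0.0, -0.2]
grip_width: 0.5
```

step_arm(moves=[0, 0, 0.15, 0, 0, 0, 1, 0, 0, 0.1, 0, 0, 0, 1, 0, 0, 0, 0, 0, 0, 1])

```text
time: 41.9
tool_pos: [443.9, 279.6, 112.2]
tcp_rot: [-3.136, 0.001, 1.551]
contact_force: [-1.4, 2.3, 3.9]
grip_width: 0.1
```

step_arm(moves=[0, 0.09, 0, 0, 0, 0, 1, 0, 0, 0, 0, 0, 0, 1])

```text
time: 42.07
tool_pos: [446.1, 279.6, 112.9]
tcp_rot: [-3.137, 0.001, 1.551]
contact_force: [0.4, 0.2, 3.5]
grip_width: 0.5
```

Moved 2.2 mm. Lift and go to the tens wheel.

step_arm(moves=[0, 0, -0.6, 0, 0, 0, 1, 0.6, 0, -0.1, 0, 0, 0, 1, 0.9, 0, 0, 0, 0, 0, 1, 0.9, 0, 0, 0, 0, 0, 1, 0.8, 0, 0, 0, 0, 0, 1, 0.2, 0, 0, 0, 0, 0, 1, 0, 0, 0, 0, 0, 0, 1])

```text
time: 42.65
tool_pos: [447.5, 351.3, 125.3]
tcp_rot: [-3.136, 0.003, 1.549]
contact_force: [-0.6, -0.6, 0.4]
grip_width: 0.8
```

```bash
python3 - <<'E'
from h import *
st();fix(89);plan([(447,351,116,89)],1)
E
```

```text
t 42.65 pos [447.5 351.3 125.3] rpy [-1.7967e+02  1.6000e-01  8.8740e+01] F [-0.6 -0.6  0.4] w 0.8
turn deg/4 [-0.08  0.04 -0.07]
-0.01,-0.03,0.47,0,0,-0.06,1
end [446.9 351.1 115.9] 89.0 1
```

step_arm(moves=[0, 0, 0.4, 0, 0, 0, 1, 0, 0, 0.15, 0, 0, 0, 1, 0, 0, 0.05, 0, 0, 0, 1, 0, 0, 0, 0, 0, 0, 1])

```text
time: 42.98
tool_pos: [447.5, 351.1, 111.9]
tcp_rot: [-3.136, 0.002, 1.549]
contact_force: [-0.7, 3.6, 3.1]
grip_width: 0.5
```

step_arm(moves=[0, -0.06, 0, 0, 0, 0, 1, 0, 0, 0, 0, 0, 0, 1])

```text
time: 43.15
tool_pos: [447.1, 351.1, 112.8]
tcp_rot: [-3.138, -0.0, 1.547]
contact_force: [-0.5, 3.4, 4.4]
grip_width: 0.5
```

step_arm(moves=[0, 0, -0.6, 0, 0, 0, 1, -0.7, 0, -0.4, 0, 0, 0, 1, -1, 0, 0, 0, 0, 0, 1, -1, 0, 0, 0, 0, 0, 1, -1, 0, 0, 0, 0, 0, 1, -1, 0, 0, 0, 0, 0, 1, -1, 0, 0, 0, 0, 0, 1, -1, 0, 0, 0, 0, 0, 1])

```text
time: 43.82
tool_pos: [440.1, 206.2, 132.7]
tcp_rot: [-3.132, 0.008, 1.552]
contact_force: [0.9, 0.9, 0.5]
grip_width: 0.6
```

step_arm(moves=[-1, 0, 0, 0, 0, 0, 1, -1, 0, 0, 0, 0, 0, 1, -1, 0, 0, 0, 0, 0, 1, -1, 0, 0, 0, 0, 0, 1, -1, 0, 0, 0, 0, 0, 1, -0.8, 0, 0, 0, 0, 0, 1, 0, 0, 0, 0, 0, 0, 1])

```text
time: 44.4
tool_pos: [430.3, 74.1, 133.2]
tcp_rot: [-3.123, 0.015, 1.547]
contact_force: [0.6, 0.2, 0.3]
grip_width: 0.4
```

```bash
python3 - <<'E'
from h import *
st()
im=capture('top'); crop('top',192,184,244,222,15,'t33',im); cv2.imwrite('pics/t33full.png',im[:,:,::-1]); marks(im)
g=cv2.cvtColor(im,cv2.COLOR_RGB2GRAY).astype(int)
for y in range(196,211): print(y,g[y,198:205],'   ',g[y,222:231])
crop('top',185,130,325,260,5,'t33b',im)
E
```

```text
t 44.4 pos [430.3  74.1 133.2] rpy [-178.96    0.87   88.64] F [0.6 0.2 0.3] w 0.4
mark 196.73333333333332 201.8
mark 211.2809364548495 201.8494983277592
mark 221.35576923076923 202.02403846153845
mark 235.60992907801418 202.1418439716312
196 [109 154 122 133 123  95 154]     [ 99 155 167 149 136 101 169 152 104]
197 [134 170 140 128 123 127 162]     [101 155 144 113 105 105 186 146  76]
198 [168 201 198 198 200 199 162]     [121 193 200 158 158 170 186 137  83]
199 [171 172 162 162 155 173 152]     [125 202 203 180 179 202 193 137  84]
200 [193 205 204 200 148 187 152]     [113 181 164 142 136 157 181 139  99]
201 [201 218 219 216 158 199 159]     [122 194 202 198 176 158 196 156 129]
202 [199 216 217 214 163 198 170]     [132 165 156 159 153 172 177 127  95]
203 [196 213 214 211 159 186 148]     [133 140 122 179 195 203 186 146 126]
204 [193 210 211 209 172 193 160]     [133 143 125 148 159 170 161 129 110]
205 [188 204 206 204 196 203 156]     [137 184 191 191 191 193 177 128  98]
206 [161 151 145 145 152 189 146]     [135 190 202 203 201 187 175 141 120]
207 [142 117 128 143 168 190 152]     [118 181 196 195 180 149 156 119  83]
208 [120 112 105 112 129 152 136]     [107 172 189 188 167 120 145 111  74]
209 [106 112  92 115  99 110 133]     [ 87 162 180 181 173 125 157 123  81]
210 [ 91 135 112 107 102 121 136]     [ 72 137 165 170 168 118 154 120  77]
```

View pics/t33.png

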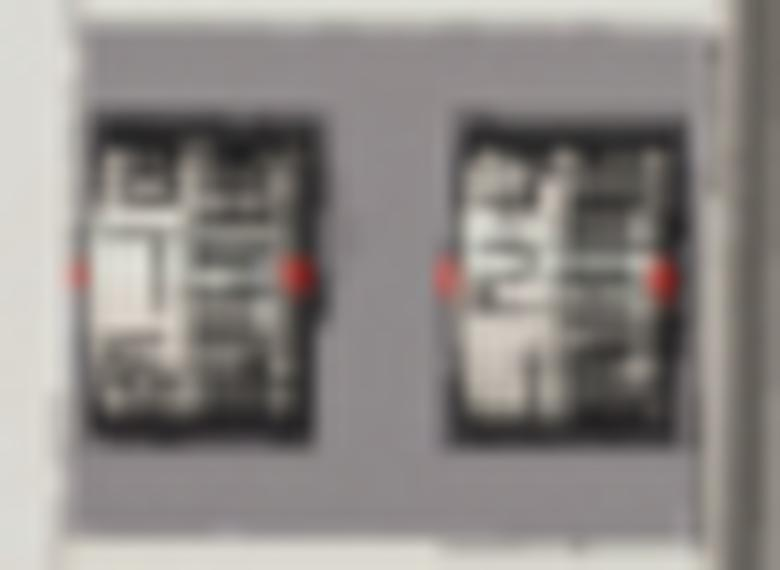

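View pics/t33b.png

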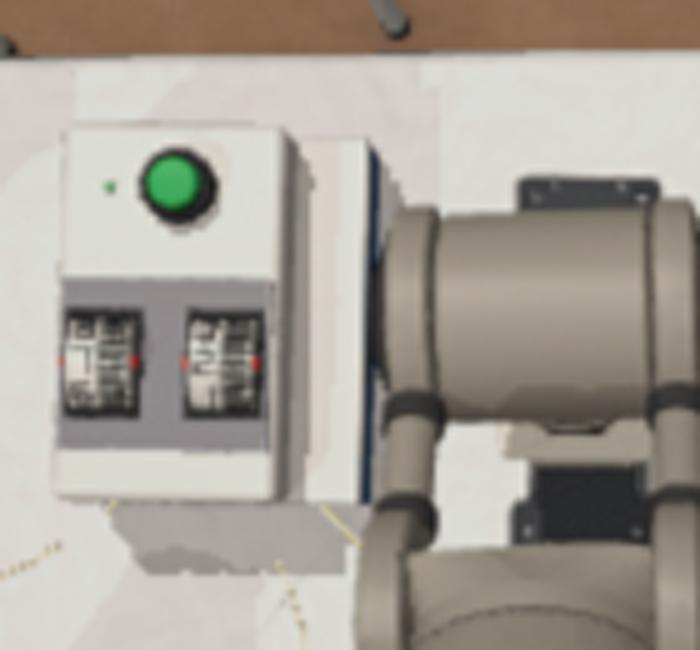

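```bash
python3 - <<'E'
from h import *
st();fix(89);plan([(546,311,150,89)],1)
im=cv2.imread('pics/t33full.png'); h=cv2.cvtColor(im,cv2.COLOR_BGR2HSV);m=cv2.inRange(h,(100,100,40),(125,255,255));m[:, :250]=0;m[:,270:]=0;m[:150]=0;m[235:]=0
ys,xs=np.nonzero(m);print(len(xs),xs.min(),xs.max(),px2w('top',[(xs.max()+.5,180),(xs.min()-.5,180)],55).round(1), px2w('top',[(185+368/5,180)],58))
E
```

```text
t 44.45 pos [430.3  75.  133.2] rpy [-178.96    0.84   88.62] F [-0.   0.4 -0.4] w 0.2
turn deg/4 [-0.26  0.21 -0.1 ]
0.85,0.39,-0.06,0,0,-0.01,1,0.85,0.39,-0.06,0,0,-0.01,1,0.85,0.39,-0.06,0,0,-0.01,1,0.85,0.4,-0.06,0,0,-0.01,1,0.85,0.4,-0.06,0,0,-0.01,1,0.85,0.4,-0.06,0,0,-0.01,1,0.85,0.4,-0.06,0,0,-0.01,1,0.85,0.4,-0.06,0,0,-0.01,1
0.85,0.4,-0.06,0,0,-0.01,1,0.85,0.4,-0.06,0,0,-0.01,1,0.85,0.4,-0.06,0,0,-0.01,1,0.85,0.39,-0.06,0,0,-0.01,1,0.85,0.4,-0.06,0,0,-0.01,1,0.86,0.39,-0.06,0,0,-0.01,1
end [545.9 311.  150. ] 89.2 14
20 258 259 [[513.  207.2  55. ]
 [513.1 213.   55. ]] [[512.64514043 209.35466459  58.        ]]
```

step_arm(moves=[0.85, 0.4, -0.1, -0.25, 0.2, -0.1, 1, 0.85, 0.4, -0.1, 0, 0, 0, 1, 0.85, 0.4, -0.1, 0, 0, 0, 1, 0.85, 0.4, -0.1, 0, 0, 0, 1, 0.85, 0.4, -0.1, 0, 0, 0, 1, 0.85, 0.4, -0.1, 0, 0, 0, 1, 0.85, 0.4, -0.1, 0, 0, 0, 1, 0.85, 0.4, -0.1, 0, 0, 0, 1])

```text
time: 45.12
tool_pos: [496.1, 222.7, 149.5]
tcp_rot: [-3.141, -0.005, 1.554]
contact_force: [0.1, 0.5, 0.1]
grip_width: 0.8
```

step_arm(moves=[0.85, 0.4, 0, 0, 0, 0, 1, 0.85, 0.4, 0, 0, 0, 0, 1, 0.85, 0.4, 0, 0, 0, 0, 1, 0.85, 0.4, 0, 0, 0, 0, 1, 0.5, 0.3, 0, 0, 0, 0, 1, 0, 0, 0, 0, 0, 0, 1, 0, 0, 0, 0, 0, 0, 1])

```text
time: 45.7
tool_pos: [532.5, 321.0, 149.0]
tcp_rot: [3.141, -0.012, 1.569]
contact_force: [-0.5, -0.0, -0.5]
grip_width: 0.6
```

```bash
python3 - <<'E'
from h import *
st();fix(89);plan([(546,311,130,89)],1)
im=capture('scene'); crop('scene',165,150,325,270,5,'s34',im)
E
```

```text
t 45.7 pos [532.5 321.  149. ] rpy [179.98  -0.68  89.88] F [-0.5 -0.  -0.5] w 0.6
turn deg/4 [ 0.   -0.17  0.22]
-0.25,0.34,0.47,0,0,0.11,1,-0.24,0.34,0.48,0,0,0.11,1
end [546.  311.1 130. ] 89.0 2
```

View pics/s34.png

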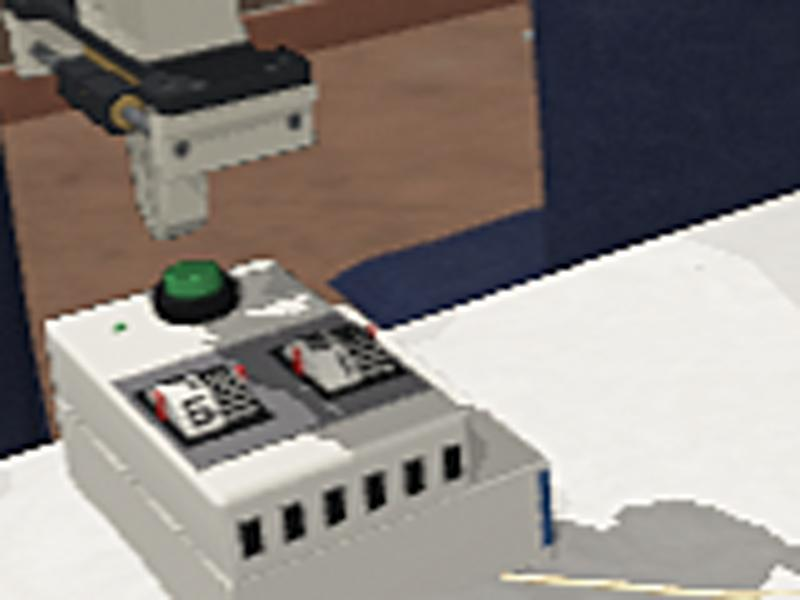

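step_arm(moves=[-0.3, 0.3, 0.3, 0, -0.15, 0.2, 1, -0.25, 0.3, 0.3, 0, 0, 0, 1, 0, 0, 0.2, 0, 0, 0, 1, 0, 0, 0, 0, 0, 0, 1])

```text
time: 46.08
tool_pos: [544.0, 307.3, 131.4]
tcp_rot: [-3.141, 0.0, 1.553]
contact_force: [0.2, -0.9, -0.8]
grip_width: 0.6
```

```bash
python3 - <<'E'
from h import *
st();fix(89);plan([(546,311,122,89)],1)
im=capture('scene'); crop('scene',165,170,265,240,8,'s35',im)
E
```

```text
t 46.08 pos [544.  307.3 131.4] rpy [-1.7995e+02  1.0000e-02  8.8960e+01] F [ 0.2 -0.9 -0.8] w 0.6
turn deg/4 [-0.01  0.   -0.01]
0.18,0.1,0.47,0,0,-0.01,1
end [546.1 310.9 122. ] 89.0 1
```

View pics/s35.png

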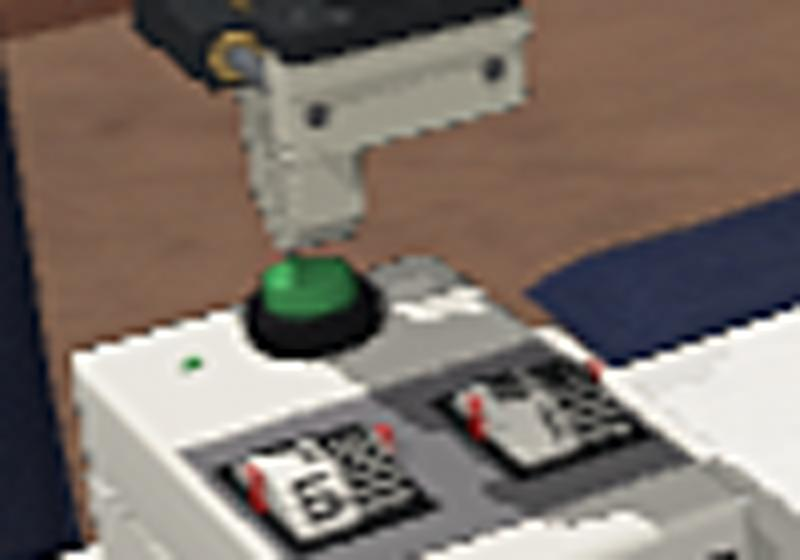

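step_arm(moves=[0.15, 0.1, 0.3, 0, 0, 0, 1, 0, 0, 0.2, 0, 0, 0, 1, 0, 0, 0, 0, 0, 0, 1])

```text
time: 46.38
tool_pos: [547.1, 309.7, 121.4]
tcp_rot: [3.141, -0.001, 1.551]
contact_force: [-0.5, -0.7, 1.5]
grip_width: 0.1
```

step_arm(moves=[0, 0, 0.12, 0, 0, 0, 1, 0, 0, 0.1, 0, 0, 0, 1, 0, 0, 0.05, 0, 0, 0, 1])

```text
time: 46.63
tool_pos: [547.2, 309.7, 116.7]
tcp_rot: [3.14, -0.001, 1.551]
contact_force: [-1.8, -0.7, 3.7]
grip_width: 0.5
```

step_arm(moves=[0, 0, 0.12, 0, 0, 0, 1, 0, 0, 0.05, 0, 0, 0, 1])

```text
time: 46.8
tool_pos: [547.2, 309.7, 116.3]
tcp_rot: [3.138, -0.001, 1.551]
contact_force: [-3.8, -1.3, 7.0]
grip_width: 0.6
```

step_arm(moves=[0, 0, 0.2, 0, 0, 0, 1, 0, 0, 0.2, 0, 0, 0, 1])

```text
time: 46.97
tool_pos: [547.4, 309.8, 115.7]
tcp_rot: [3.134, -0.002, 1.552]
contact_force: [-11.7, -6.0, 30.5]
grip_width: 0.0
```

```bash
python3 - <<'E'
from h import *
st()
im=capture('scene'); crop('scene',165,170,265,240,8,'s36',im);st()
E
```

```text
t 46.97 pos [547.4 309.8 115.7] rpy [ 1.7957e+02 -1.1000e-01  8.8930e+01] F [-11.7  -6.   30.5] w 0.0
t 47.02 pos [547.4 309.8 115.9] rpy [ 1.7955e+02 -1.2000e-01  8.8930e+01] F [-9.5 -5.2 26.4] w 0.3
```

View pics/s36.png

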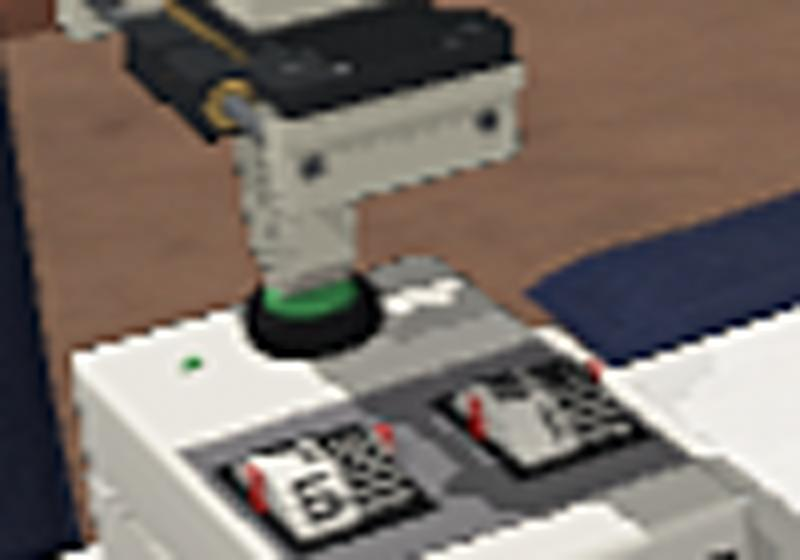

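step_arm(moves=[0, 0, -0.4, 0, 0, 0, 1, 0, 0, -0.7, 0, 0, 0, 1, 0, 0, -0.7, 0, 0, 0, 1, -0.7, -0.2, -0.2, 0, 0, 0, 1, -1, -0.3, 0, 0, 0, 0, 1, -1, -0.3, 0, 0, 0, 0, 1, -1, -0.3, 0, 0, 0, 0, 1, -1, -0.3, 0, 0, 0, 0, 1])

```text
time: 47.68
tool_pos: [517.4, 218.0, 159.1]
tcp_rot: [3.126, -0.006, 1.558]
contact_force: [-0.2, -0.3, -0.6]
grip_width: 0.4
```

step_arm(moves=[-1, -0.2, 0, 0, 0, 0, 1, -1, -0.2, 0, 0, 0, 0, 1, -1, -0.2, 0, 0, 0, 0, 1, -1, -0.2, 0, 0, 0, 0, 1, -1, -0.2, 0, 0, 0, 0, 1, -1, -0.2, 0, 0, 0, 0, 1, -0.5, 0, 0, 0, 0, 0, 1, 0, 0, 0, 0, 0, 0, 1])

```text
time: 48.35
tool_pos: [488.4, 80.4, 156.8]
tcp_rot: [3.126, -0.006, 1.557]
contact_force: [0.1, 0.3, 0.3]
grip_width: 0.3
```

```bash
python3 - <<'E'
from h import *
st()
im=capture('top'); crop('top',185,140,285,240,6,'t37',im); marks(im); packs(im)
g=cv2.cvtColor(im,cv2.COLOR_RGB2GRAY).astype(int)
for y in range(197,208): print(y,g[y,198:205],'   ',g[y,222:231])
im=capture('scene'); crop('scene',165,170,325,290,5,'s37',im)
E
```

```text
t 48.35 pos [488.4  80.4 156.8] rpy [179.12  -0.36  89.23] F [0.1 0.3 0.3] w 0.3
mark 196.74157303370785 201.79775280898878
mark 211.28378378378378 201.84121621621622
mark 221.36057692307693 202.0096153846154
mark 235.6057347670251 202.13978494623655
197 [134 169 140 128 123 126 162]     [102 155 144 113 105 105 187 146  76]
198 [167 201 198 198 200 199 162]     [120 193 201 157 157 170 187 138  84]
199 [171 172 162 162 155 173 153]     [126 202 203 181 180 202 193 137  84]
200 [193 205 204 200 148 188 152]     [113 181 164 143 136 157 182 139  99]
201 [200 218 219 215 158 199 158]     [121 194 202 198 175 158 196 156 129]
202 [199 217 217 215 162 198 170]     [132 165 157 159 154 172 177 127  94]
203 [196 213 214 211 159 185 148]     [133 141 123 178 196 203 187 146 127]
204 [193 210 211 209 172 193 160]     [132 143 125 147 159 170 161 128 112]
205 [188 205 205 204 195 203 156]     [137 184 191 191 192 192 177 129  97]
206 [161 152 144 145 152 190 146]     [135 190 202 202 201 188 176 142 119]
207 [142 115 129 142 168 190 152]     [117 180 195 195 181 148 156 119  84]
```

View pics/t37.png

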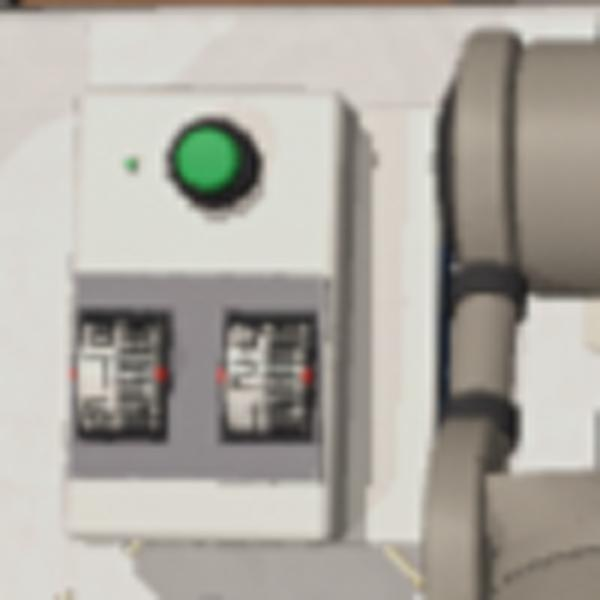

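View pics/s37.png

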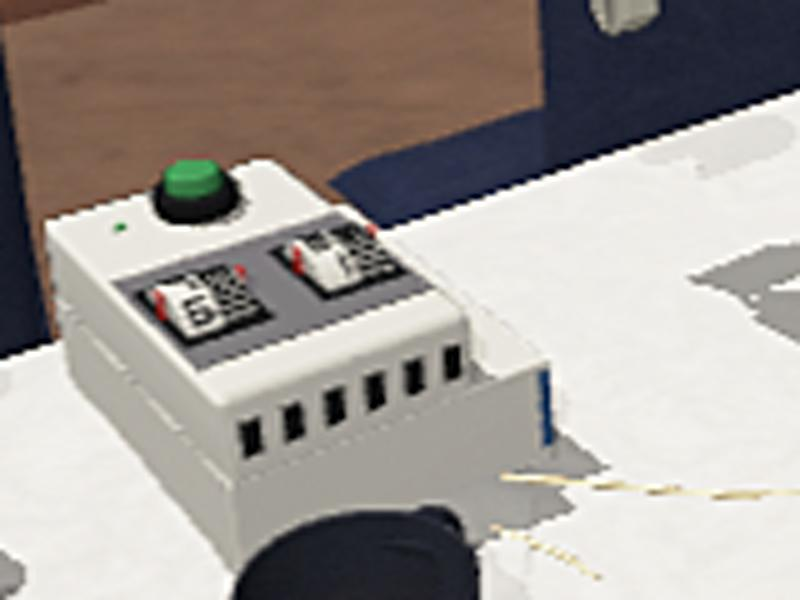

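```bash
python3 - <<'E'
from h import *
print(close_job())
E
```

```text
the job is handed in; nothing more can be done
None
```

The job is done and handed in at about 48 s, with the arm well clear of everything.

**Packs and drawer:** I pulled the drawer further open and put both orange-banded packs in the front row. They were the only two I saw; I never got a clear view of the strip right beside the robot's base. One pack was knocked a few centimetres aside during the run, so I located it again before gripping it. The drawer was then pushed against its stop (about 22 N). I left the two purple look-alikes alone.

**Timer:** I rolled the units wheel down to 2 and the tens wheel up to 7. In the last top picture the 2 sits on its red marks within 1 mm. The 7 sits about 1 mm (roughly 0.04 rad) short of centre; my last small correction on it hardly moved the wheel, and I left it there.

**Start button:** I pressed it only after the drawer was shut and the timer set. It went fully down, with about 30 N on the fingertip at the bottom, and the last pictures show it sprung back.

The last pictures also show the drawer still shut and the wheels unmoved by the press. I saw no grip slip. I made one wrong-way sideways move near the button, but no contact force showed.

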